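# Gauge a sieve-shaker pin in the tapered slot

### The job

Check the red-handled sieve pin for wear: take it from the rack, stand it in the wide end of the tapered gauge slot and slide it, upright with its foot on the slot's floor, towards the narrow end until it wedges by itself, firmly but without forcing it. Let it stay wedged there, then gently slide the orange cursor up until its finger touches the pin, so that the reading can be taken. Leave the other pins and everything else on the desk alone.

Things in the scene. Friction and masses are not known exactly. Their poses are not given: they have to be found in the camera images.
- pin: The pin to be gauged: steel shank 20 mm in diameter and 46 mm long, with a red round handle 24 mm in diameter from 46 to 90 mm above the foot, 0.15 kg. Origin at the centre of the foot (underside), z up along the pin. It stands upright in one of the rack's three holes, which one varies.
- pin_blue: Pin of the same shape with a blue handle; stands in the rack. Leave alone.
- pin_white: Pin of the same shape with a white handle; stands in the rack. Leave alone.
- rack: Fixed dark wooden rack, 60 mm (x) by 190 mm (y) by 30 mm high, origin under its centre. Three holes of 22 mm, 20 mm deep, in a row along its y axis at -60, 0 and +60 mm; pins' feet stand 10 mm above the desk.
- fence: The silver straight wall of the gauge, 15 mm thick, black tick marks on top; its slot face is the plane y = 0 of the gauge (the fence shares the gauge's origin and axes), from x = -70 to +80 mm, top 32 mm above the desk. The pin's axis is at y = -10 mm when it touches the fence.
- cursor_face (a point): Middle of the front (+x) face of the cursor's finger, an orange bar 8 mm thick (x) and 10 mm tall that reaches across fence and slot, 36 to 46 mm above the desk, so it passes over the walls and meets the pin's shank. At the wide-end stop it is at x = -75 mm, y = -10 mm of the gauge; the axes are those of the gauge. When the finger touches the pin, the pin's axis is 10 mm ahead (+x) of this point.
- cursor_tab (a point): Top of the cursor's upright orange tab, which is 12 mm thick along the gauge's x and 20 mm wide along y; the point is 84 mm above the desk, 44 mm behind (-x) the finger's front face, at y = +31 mm of the gauge. The tab can be pinched or pushed in its upper 35 mm; the finger's boom ahead of it lies below 46 mm above the desk.
- gauge: Tapered slot gauge, fixed to the desk. x runs along the slot from wide to narrow end, z up, origin on the desk. Grey base plate x = -125 to +85 mm, y = -70 to +55 mm, 10 mm thick; its top is the slot's floor. The slot lies on the -y side of the silver fence, between it and the slanting dark steel jaw; both walls stand 10 to 32 mm above the desk; open above and at both ends.
- slot_in (a point): Point in the wide end of the slot at floor height: x = -40, y = -17, z = 10 mm of the gauge, same axes as the gauge. The slot here is 34 to 40 mm wide, measured from the fence (y = 0) towards -y, and free of the cursor: a pin can be stood here. The slot narrows by 2.2 mm for each 10 mm of x.
- slot_mid (a point): Point at x = +30, y = -10, z = 10 mm of the gauge, same axes. The jaw's setting differs each time and is not measured: the pin wedges somewhere between x = +20 and +51 mm of the gauge. Once it begins to wedge, the force rises by several newtons per mm. A push of 7 to 14 N along x wedges it so that it stays; over 20 N is forcing it.
- cursor: Orange cursor; slides along the gauge's x on a rail at y = +31 mm with about 1.5 N of friction, stays where left. Origin under its saddle, 20 mm above the desk, axes as the gauge; at its wide-end stop it is at x = -111 mm of the gauge, travel 125 mm. Starts within 12 mm of that stop.
- dish_a: Round aluminium dish, 84 mm wide, 30 high. Origin at its underside. Bystander, leave alone.
- dish_b: Round aluminium dish, 68 mm wide, 26 high. Origin at its underside. Bystander, leave alone.
- magnifier: Black magnifying glass lying flat, 76 mm lens ring, 90 mm handle. Origin at its underside. Bystander, leave alone.
- gluestick: White glue stick standing, 26 mm wide, 85 high. Origin at its underside. Bystander, leave alone.
- tweezers: Steel tweezers lying flat, 120 mm long. Origin at its underside. Bystander, leave alone.
There are look-alikes about, which are no part of the job. What is meant by the pin is not purple, and is the smaller of those in its own colour. There is more than one size of the gauge; the one meant has the size given above.

How it is judged:
By the outcome, as a careful person would: the job done as asked, in the order asked, and still so for the second after the job is handed in, with the robot touching nothing.
It also fails if it takes over 61 s, if anything falls off the work surface, if the arm or the gripper's body presses on something with over 40 N, if the wrist force passes 120 N, or if a joint passes its speed limit or range.

### The arm

A 7-joint arm with a two-finger parallel gripper is mounted at the origin on the work surface. World frame = base frame: x ahead of the robot, y to its left, z up, the work surface at z = 0. Lengths are in mm, angles in rad, forces in N, time in s.
With the tool pointing down it reaches from about 400 to 875 mm from the base axis. Payload 4.4 kg.
Tool frame: the origin (TCP) lies midway between the tips of the shut fingers; the grasp point (between the pads) lies behind it (manip.tcp_to_grasp is the z of the grasp point in the tool frame, in mm); z points along the fingers, y is the direction in which the jaws open and shut (so a half turn about z gives the same grasp; the last joint's range is limited). The gripper opens to 85 mm and grips with 20 to 120 N. Pads are 22 mm wide; open, the fingers measure 114 mm over their backs; the gripper's body (76 mm by 85 mm) begins 54 mm behind the grasp point. The pads swing forward as they close: fully open they stand 13 mm farther back than shut.
Start: joints at [-1.333, 0.628, 0.038, 1.517, -0.027, 0.996, -0.02], TCP at [194.422, 620.256, 231.313] pointing down, gripper open.
Joint ranges: [-3.06, 3.06], [-0.37, 2.12], [-1.25, 1.32], [0.18, 2.47], [-1.1, 4.24], [0.23, 1.98], [-2.94, 2.94]. Speed limits (rad/s): [2.57, 2.57, 3.14, 3.14, 3.14, 3.14, 3.14].

### API

Orientations are given as a unit quaternion [w, x, y, z].
In Python, from bench import manip gives the robot as it stands.
- The arm moves only by the tool play_rows, never from a script. Its argument "rows" is a list of rows, each a list of 3 entries, a list of its own where there are three numbers: the opening, from 0 (shut) to 1 (fully open), then the shift along the world's x, y, z in m, then the turn, a rotation vector about the world's x, y, z in degrees. A call has 1 to 5 rows; each row is the pose to reach, as a shift and turn from the pose commanded when the call began; what a row does not reach only later rows make up. A row lasts 1/12 s, in which the tool goes at most 41.7 mm and 7.16 degrees, less where a joint would pass 70% of its speed; a pose out of reach is approached as far as the arm can. A call with a gripper value outside its range is refused whole. The fingers move at their own pace and stop on an object; "grip_force" is the grip in N (left out, the last holds). Time passes only in rows, so rows that repeat a pose let the fingers close. It gives the time, the measured TCP pose, the force and the opening at its end, in the units of the state.
- manip.get_obs(): the state, without advancing time (a new reading comes with each control period).
- manip.get_image(name): name is "scene" or "top" or "wrist"; returns the picture (384x512x3 uint8, blue, green, red); there is no depth.
- manip.camera_model(name): a dict with "intrinsics" (3x3 intrinsics, pixels), "rvec" (rotation vector, rad) and "tvec" (3), from world to camera coordinates, as OpenCV has them; the wrist camera has in their place "T_tool_cam" (4x4, takes a point from camera to tool coordinates, whose origin is the TCP and whose axes are the flange's). Camera axes: x right, y down, z forward; pixel columns grow to the right and rows downward; lengths in mm; the calibration is good to about 2 mm. A picture is of the moment at which its call begins: read the wrist's pose just before it. camera_model takes no time and is no camera call.
- manip.finish_job(): hands the job in, once; it reports no verdict.
Trained networks look in the newest picture that a camera, given by its name, has taken for a name from the list of things; names that differ only in an ending like _2 or _b are one class to them, and where a whole thing is asked for, a point or a joint stands for the part that bears it (a point fixed in the world has none). Each returns a list of dicts, best first, with "score" (0 to 1); they miss things now and then, are a little off and sometimes report something else, mostly with a low value. They report only what shows in the picture. A call takes as long as a camera call. They do not tell look-alikes from the thing itself.
- manip.find_in(target, camera): "rect" ([left, top, right, bottom] in pixels, round what is visible of it).
- manip.cut_out(target, camera): "region" (384x512 bool, what is visible of it) and "rect" ([left, top, right, bottom] in pixels, round what is visible of it).
- manip.landmark_of(target, camera): "centre" ([column, row] in pixels: a listed point, or the origin of a listed thing).
The state is a dict: "time": time; "qpos": joint angles; "qvel": joint speeds; "tau": joint torques, N m; "eef_pos": TCP position; "tcp_rot": TCP orientation; "force": force on the tool from outside, world axes, zero at the start; "moment": the same for the moment, N m; "opening": finger opening in mm.
Only numpy, scipy, OpenCV 4.12 (cv2) and the standard library are available. Lean on these libraries where they do the work, as an engineer would, in place of code of your own. Each camera call takes 0.05 s, during which the arm holds its last target.

## Working session

There is one attempt and no reset: what is moved stays moved. The work goes in short steps, Python scripts to look and compute and a tool call to move; the robot and the scene stay as the last step left them, time stands still between calls to the robot, and variables do not carry over. Pictures are saved under pics/ and viewed, and the job is handed in when it is done.

Besides the shell and the picture viewer there is one more tool, called after "Request:" in YAML: its name, and indented under it one key for each argument. play_rows: Moves the arm, as the interface text tells. Its arguments: {"type":"object","properties":{"rows":{"type":"array","items":{"type":"array"}},"grip_force":{"type":"number"}},"required":["rows"]}

```bash
ls; mkdir -p pics
cat > h.py <<'E'
import numpy as np, cv2
from bench import manip
def K(n):
    m=manip.camera_model(n); return m
def proj(n,P):
    m=K(n); p,_=cv2.projectPoints(np.array(P,float).reshape(-1,1,3),np.array(m["rvec"],float),np.array(m["tvec"],float),np.array(m["intrinsics"],float),None); return p.reshape(-1,2)
def ray(n,uv,z):
    m=K(n); R,_=cv2.Rodrigues(np.array(m["rvec"],float)); t=np.array(m["tvec"],float).reshape(3)
    d=R.T@np.linalg.inv(np.array(m["intrinsics"],float))@np.array([uv[0],uv[1],1.]); c=-R.T@t
    return c+d*(z-c[2])/d[2]
E
python3 - <<'E'
from h import *
o=manip.get_obs(); print({k:np.round(v,3) for k,v in o.items()}, manip.tcp_to_grasp)
for n in("scene","top"):
    im=manip.get_image(n); cv2.imwrite(f"pics/{n}0.png",im)
    for t in("pin","gauge","fence","cursor","cursor_face","cursor_tab","slot_in","slot_mid","rack"):
        print(n,t,[(np.round(d["centre"]),round(d["score"],2)) for d in manip.landmark_of(t,n)])
print(manip.get_obs()["time"])
E
```

```text
pics
{'time': np.float64(0.0), 'qpos': array([-1.333,  0.629,  0.038,  1.518, -0.027,  0.996, -0.02 ]), 'qvel': array([ 0.002, -0.001,  0.002,  0.   ,  0.002,  0.   , -0.   ]), 'tau': array([-0.0000e+00, -5.6339e+01,  1.2260e+00, -1.9345e+01,  1.1000e-02,
        1.0000e-02,  0.0000e+00]), 'eef_pos': array([194.209, 619.669, 230.413]), 'tcp_rot': array([-0.   ,  0.151,  0.988, -0.001]), 'force': array([ 0.038, -0.078,  0.083]), 'moment': array([-0.016, -0.037, -0.015]), 'opening': np.float64(85.43)} -18.700000000000003
scene pin [(array([306., 229.]), 0.76), (array([265., 252.]), 0.63), (array([233., 244.]), 0.61)]
scene gauge [(array([221., 140.]), 0.92), (array([174., 211.]), 0.8), (array([228., 185.]), 0.65)]
scene fence [(array([178., 214.]), 0.87), (array([228., 182.]), 0.59), (array([222., 142.]), 0.51)]
scene cursor [(array([204., 169.]), 0.62), (array([159., 190.]), 0.48), (array([204., 128.]), 0.46)]
scene cursor_face [(array([156., 192.]), 0.73), (array([206., 170.]), 0.6), (array([210., 126.]), 0.52)]
scene cursor_tab [(array([246., 292.]), 0.73), (array([154., 170.]), 0.6
[... 535 characters left out ...]
ence [(array([315., 162.]), 0.82), (array([313., 237.]), 0.62), (array([382., 319.]), 0.47)]
top cursor [(array([417., 322.]), 0.69), (array([346., 234.]), 0.61), (array([355., 170.]), 0.49), (array([186., 168.]), 0.16)]
top cursor_face [(array([342., 155.]), 0.73), (array([336., 226.]), 0.72), (array([412., 313.]), 0.68)]
top cursor_tab [(array([352., 230.]), 0.74), (array([368., 164.]), 0.72), (array([430., 323.]), 0.48)]
top slot_in [(array([396., 308.]), 0.81), (array([321., 226.]), 0.78), (array([332., 154.]), 0.65)]
top slot_mid [(array([306., 238.]), 0.96), (array([305., 159.]), 0.85), (array([186., 172.]), 0.62), (array([375., 311.]), 0.59)]
top rack [(array([188., 175.]), 0.74)]
1.0
```

View pics/scene0.png

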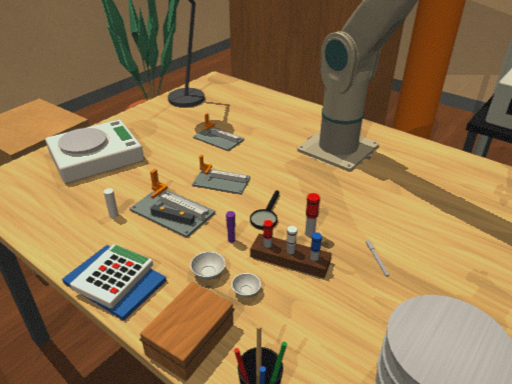

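View pics/top0.png

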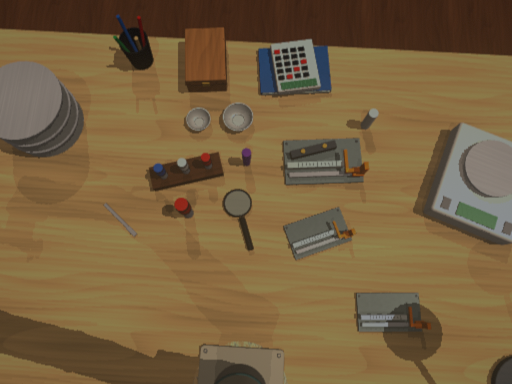

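Run:
```python
from h import *
im=cv2.imread("pics/top0.png"); cv2.imwrite("pics/top_a.png",cv2.resize(im[110:300,130:390],None,fx=3,fy=3,interpolation=cv2.INTER_CUBIC))
im=cv2.imread("pics/scene0.png"); cv2.imwrite("pics/scene_a.png",cv2.resize(im[100:300,130:390],None,fx=3,fy=3,interpolation=cv2.INTER_CUBIC))
# back-project gauge candidates
for uv in[(381,314),(313,163),(310,233)]: print("gauge",uv,ray("top",uv,0).round())
for uv in[(396,308),(321,226),(332,154)]: print("slot_in",uv,ray("top",uv,10).round())
for uv in[(375,311),(306,238),(305,159)]: print("slot_mid",uv,ray("top",uv,10).round())
for uv in[(187,212),(244,159),(206,168)]: print("pin",uv,ray("top",uv,10).round())
print("rack",ray("top",(188,175),0).round())
```

```text
gauge (381, 314) [ 200. -344.    0.]
gauge (313, 163) [ 587. -163.    0.]
gauge (310, 233) [ 394. -160.    0.]
slot_in (396, 308) [ 217. -378.   10.]
slot_in (321, 226) [ 413. -187.   10.]
slot_in (332, 154) [ 612. -212.   10.]
slot_mid (375, 311) [ 207. -326.   10.]
slot_mid (306, 238) [ 379. -148.   10.]
slot_mid (305, 159) [ 594. -139.   10.]
pin (187, 212) [429. 166.  10.]
pin (244, 159) [584.  26.  10.]
pin (206, 168) [552. 127.  10.]
rack [533. 175.   0.]
```

View zooms.

The top view shows three gauges. The big one, at px (323,162), is about 80 px or 210 mm long, so it is the one meant. The small red pin stands in the rack at (206,158), and a larger red look-alike stands at (181,205), outside the rack.

View pics/top_a.png

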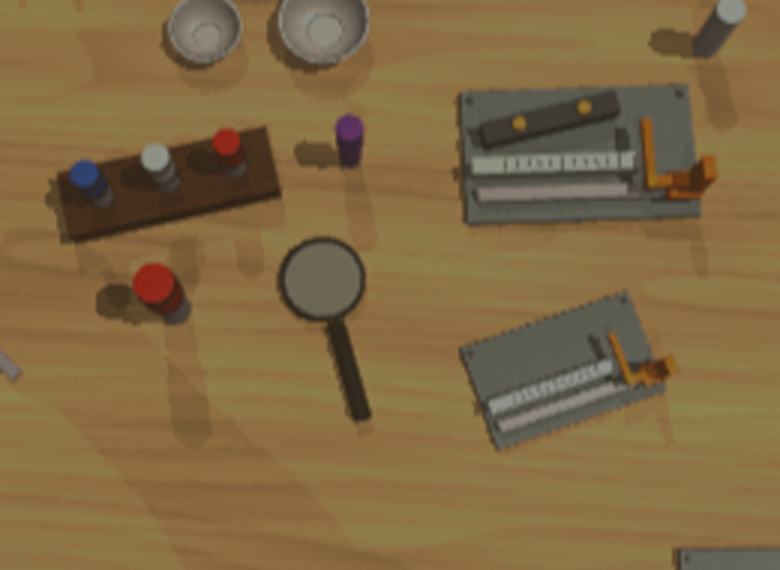

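View pics/scene_a.png

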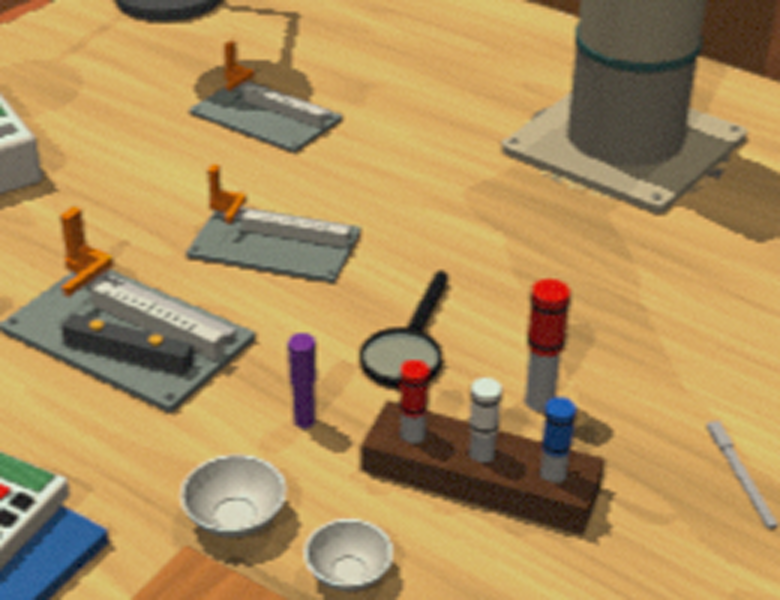

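Run:
```python
from h import *
from scipy.optimize import least_squares
G=[(85,-70),(-125,-70),(-125,55),(85,55)]
T=np.array([(460,93),(688,86),(700,213),(467,220)])/3+[130,110]
GS=[(-125,-70),(85,-70),(85,55)]
S=np.array([(2,320),(168,398),(254,336)])/3+[130,100]
def W(p,L,z=10):
    c,s=np.cos(p[2]),np.sin(p[2]); return [(p[0]+c*x-s*y,p[1]+s*x+c*y,z) for x,y in L]
f=lambda p: np.r_[(proj("top",W(p,G))-T).ravel(),(proj("scene",W(p,GS))-S).ravel()]
r=least_squares(f,[587,-163,np.pi/2],x_scale=[10,10,.1]); print(r.x,np.degrees(r.x[2]),r.fun.round(1))
f2=lambda p: (proj("top",W(p,G))-T).ravel()
r2=least_squares(f2,[587,-163,np.pi/2],x_scale=[10,10,.1]); print(r2.x,np.degrees(r2.x[2]),r2.fun.round(1))
for z in(100,): print(ray("top",np.array((227,138))/3+[130,110],z), ray("scene",np.array((414,369))/3+[130,100],z))
# pin tops
for n,uv in(("blue",(86,174)),("white",(156,154)),("red",(227,138))): print(n,ray("top",np.array(uv)/3+[130,110],100).round(1))
for n,uv in(("blue",(560,406)),("white",(486,387)),("red",(414,369))): print(n,ray("scene",np.array(uv)/3+[130,100],100).round(1))
```

```text
[ 581.99958904 -167.92368652    1.65416606] 94.77673376219994 [-0.4 -1.1  0.  -0.5 -0.1  1.3 -0.8  0.8 -1.7 -0.3 -0.1  1.7  0.4 -2.6]
[ 582.39434752 -168.85303144    1.66177146] 95.21249110553605 [-0.3 -0.9  0.2 -0.9  0.4  0.8 -0.3  0.9]
[557.44266637 118.40798682 100.        ] [559.62210377 124.35084406 100.        ]
blue [519.6 231.9 100. ]
white [540.1 175.9 100. ]
red [557.4 118.4 100. ]
blue [524.3 238.1 100. ]
white [541.7 181.2 100. ]
red [559.6 124.4 100. ]
```

Request:
play_rows:
  rows:
    - [1, [0.024, -0.033, 0.01], [0, 0, -7]]
    - [1, [0.048, -0.066, 0.02], [0, 0, -14]]
    - [1, [0.072, -0.099, 0.02], [0, 0, -21]]
    - [1, [0.096, -0.132, 0.02], [0, 0, -28]]
    - [1, [0.12, -0.165, 0.02], [0, 0, -35]]

```text
time: 1.42
eef_pos: [315.4, 453.7, 251.8]
tcp_rot: [0.0, 0.444, 0.896, 0.001]
force: [0.8, 1.6, -0.3]
opening: 85.6
```

Request:
play_rows:
  rows:
    - [1, [0.024, -0.033, 0], [0, 0, -7]]
    - [1, [0.048, -0.066, 0], [0, 0, -14]]
    - [1, [0.072, -0.099, 0], [0, 0, -21]]
    - [1, [0.096, -0.132, 0], [0, 0, -28]]
    - [1, [0.12, -0.165, 0], [0, 0, -32.7]]

```text
time: 1.83
eef_pos: [435.3, 288.7, 251.7]
tcp_rot: [-0.0, 0.678, 0.735, 0.0]
force: [-0.1, -0.4, -0.0]
opening: 85.9
```

Request:
play_rows:
  rows:
    - [1, [0.024, -0.033, 0], [0, 0, 0]]
    - [1, [0.048, -0.066, 0], [0, 0, 0]]
    - [1, [0.072, -0.099, 0], [0, 0, 0]]
    - [1, [0.098, -0.132, 0], [0, 0, 0]]
    - [1, [0.12, -0.165, 0], [0, 0, 0]]

```text
time: 2.25
eef_pos: [555.9, 123.7, 251.6]
tcp_rot: [0.0, 0.676, 0.737, 0.001]
force: [0.5, 0.1, -0.5]
opening: 85.1
```

```bash
cat >> h.py <<'E'
from scipy.spatial.transform import Rotation as Rn
def wcam():
    o=manip.get_obs(); m=manip.camera_model("wrist"); q=o["tcp_rot"]
    T=np.eye(4); T[:3,:3]=Rn.from_quat([q[1],q[2],q[3],q[0]]).as_matrix(); T[:3,3]=o["eef_pos"]
    return np.array(m["intrinsics"],float), T@np.array(m["T_tool_cam"],float), o
def wproj(C,P):
    k,T,_=C; p=(np.array(P,float).reshape(-1,3)-T[:3,3])@T[:3,:3]; p=p@k.T; return p[:,:2]/p[:,2:]
def wray(C,uv,z):
    k,T,_=C; d=T[:3,:3]@np.linalg.inv(k)@np.array([uv[0],uv[1],1.]); c=T[:3,3]; return c+d*(z-c[2])/d[2]
def yaw(o):
    q=o["tcp_rot"]; y=Rn.from_quat([q[1],q[2],q[3],q[0]]).as_matrix()[:,1]; return np.degrees(np.arctan2(y[1],y[0]))
E
python3 - <<'E'
from h import *
C=wcam(); im=manip.get_image("wrist"); cv2.imwrite("pics/w1.png",im); o=C[2]
print(o["time"],o["eef_pos"].round(1),o["tcp_rot"].round(4),yaw(o),o["qpos"].round(2),o["force"].round(2)); print(manip.camera_model("wrist")["T_tool_cam"])
print(manip.landmark_of("pin","wrist"),manip.find_in("pin","wrist"))
E
```

```text
2.25 [555.9 123.7 251.6] [3.000e-04 6.762e-01 7.367e-01 5.000e-04] 4.907101248378473 [-0.52  0.51  0.39  1.73 -0.23  0.94  0.05] [ 0.47  0.12 -0.45]
[[-2.32755584e-04 -9.58807665e-01 -2.84055993e-01  7.20173277e+01]
 [ 9.99999725e-01 -4.23217422e-04  6.09135497e-04  2.92098902e-01]
 [-7.04261229e-04 -2.84055773e-01  9.58807500e-01 -1.43123435e+02]
 [ 0.00000000e+00  0.00000000e+00  0.00000000e+00  1.00000000e+00]]
[{'centre': [168.7, 126.0], 'score': 0.72}, {'centre': [255.7, 172.0], 'score': 0.66}, {'centre': [266.8, 230.6], 'score': 0.57}, {'centre': [261.0, 321.8], 'score': 0.48}] [{'rect': [258.7, 224.9, 278.8, 270.3], 'score': 0.75}, {'rect': [112.0, 113.6, 177.3, 154.2], 'score': 0.74}, {'rect': [246.9, 166.5, 269.0, 196.0], 'score': 0.68}, {'rect': [228.0, 289.8, 299.3, 331.9], 'score': 0.68}]
```

View pics/w1.png

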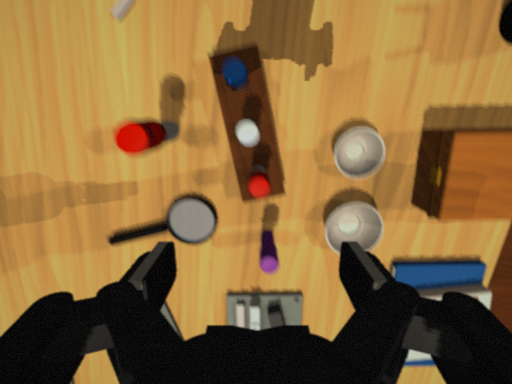

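Run:
```python
from h import *
C=wcam(); im=cv2.imread("pics/w1.png")
hsv=cv2.cvtColor(im,cv2.COLOR_BGR2HSV)
cv2.imwrite("pics/w1a.png",cv2.resize(im[40:280,190:310],None,fx=5,fy=5,interpolation=cv2.INTER_CUBIC)[600:])
for n,uv in(("red",(260,184)),("white",(247,132)),("blue",(235,70))): print(n,wray(C,uv,100).round(1))
for n,uv in(("rUL",(210,56)),("UR",(257,45)),("LR",(283,191)),("LL",(245,199))): print(n,wray(C,uv,30).round(1))
```

```text
red [560.1 117.6 100. ]
white [542.2 172.1 100. ]
blue [526.5 230.3 100. ]
rUL [490.2 252.2  30. ]
UR [545.2 268.3  30. ]
LR [594.5  92.2  30. ]
LL [543.4  76.8  30. ]
```

View pics/w1a.png

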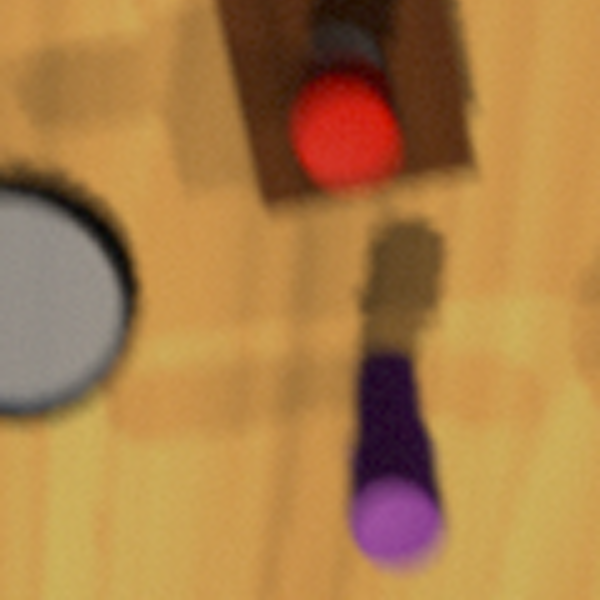

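Request:
play_rows:
  rows:
    - [1, [0.0036, -0.005, -0.035], [0, 0, 0]]
    - [1, [0.0036, -0.005, -0.07], [0, 0, 0]]
    - [1, [0.0036, -0.005, -0.1], [0, 0, 0]]
    - [1, [0.0036, -0.005, -0.116], [0, 0, 0]]
    - [1, [0.0036, -0.005, -0.116], [0, 0, 0]]

```text
time: 2.82
eef_pos: [554.4, 121.7, 131.7]
tcp_rot: [-0.003, 0.675, 0.737, -0.003]
force: [-0.4, 0.7, 0.1]
opening: 85.4
```

Run:
```python
from h import *
C=wcam(); im=manip.get_image("wrist"); cv2.imwrite("pics/w2.png",im); o=C[2]
print(o["time"],o["eef_pos"].round(1))
p=np.array([559.5,118.3,100]); print(wproj(C,p),wproj(C,p+[12,0,0]),wproj(C,p+[0,12,0]))
```

```text
2.8167 [554.4 121.7 131.7]
[[264.06682409 228.45909336]] [[281.56615435 229.9264874 ]] [[265.75377775 211.97002359]]
```

View pics/w2.png

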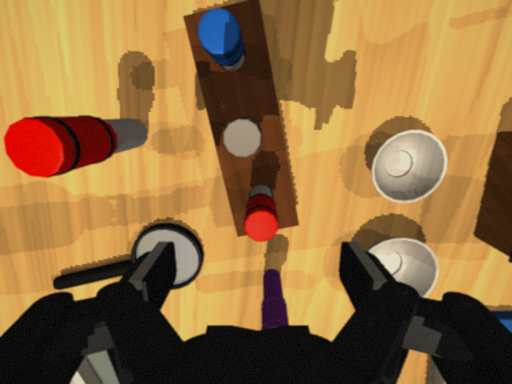

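Run:
```python
from h import *
C=wcam(); print(C[2]["eef_pos"].round(1)); im=manip.get_image("wrist"); C=wcam(); print(C[2]["time"],C[2]["eef_pos"].round(1),C[2]["tcp_rot"].round(4))
hsv=cv2.cvtColor(im,cv2.COLOR_BGR2HSV); m=((hsv[...,0]<8)|(hsv[...,0]>172))&(hsv[...,1]>180)&(hsv[...,2]>185)
n,l,s,c=cv2.connectedComponentsWithStats(m.astype(np.uint8))
for i in range(1,n):
    if s[i,4]>80: print(s[i],c[i].round(1),wray(C,c[i],100).round(1))
cv2.imwrite("pics/w3.png",im)
```

```text
[556.1 121.6 133.8]
2.9167 [557.6 121.5 135.4] [-4.000e-04  6.757e-01  7.372e-01 -1.000e-04]
[   4  118   59   58 2544] [ 33.  146.9] [410.8 159.8 100. ]
[243 210  32  30 758] [258.4 224.4] [559.  119.2 100. ]
```

Request:
play_rows:
  rows:
    - [1, [0.001, -0.001, -0.025], [0, 0, 0]]
    - [1, [0.001, -0.001, -0.045], [0, 0, 0]]
    - [1, [0.001, -0.001, -0.058], [0, 0, 0]]
    - [1, [0.001, -0.001, -0.066], [0, 0, 0]]
    - [1, [0.001, -0.001, -0.066], [0, 0, 0]]

```text
time: 3.33
eef_pos: [559.0, 119.9, 69.3]
tcp_rot: [-0.0, 0.676, 0.737, 0.0]
force: [-0.6, -0.4, 0.8]
opening: 85.4
```

Request:
play_rows:
  rows:
    - [0.4, [0, 0, 0], [0, 0, 0]]
    - [0.4, [0, 0, 0], [0, 0, 0]]
    - [0.4, [0, 0, 0], [0, 0, 0]]

```text
time: 3.58
eef_pos: [560.0, 119.5, 70.6]
tcp_rot: [0.001, 0.676, 0.737, 0.001]
force: [0.8, 0.2, 0.2]
opening: 51.6
```

Run:
```python
from h import *
C=wcam(); im=manip.get_image("wrist"); cv2.imwrite("pics/w4.png",im); o=C[2]
print(o["time"],o["eef_pos"].round(1),o["opening"],o["force"].round(2),yaw(o))
```

```text
3.5833 [560.  119.5  70.6] 51.604422960038804 [0.81 0.15 0.21] 4.90306051002128
```

View pics/w4.png

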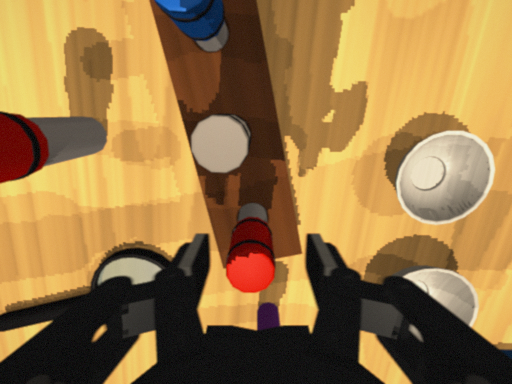

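Run:
```python
from h import *
im=manip.get_image("wrist"); C=wcam(); o=C[2]
print(o["time"],o["eef_pos"].round(1))
hsv=cv2.cvtColor(im,cv2.COLOR_BGR2HSV); m=((hsv[...,0]<8)|(hsv[...,0]>172))&(hsv[...,1]>180)&(hsv[...,2]>185)
n,l,s,c=cv2.connectedComponentsWithStats(m.astype(np.uint8))
for i in range(1,n):
    if s[i,4]>80: print(s[i],c[i].round(1),wray(C,c[i],100).round(1))
print(wproj(C,[559,119.5,100]))
g=im.copy(); cv2.imwrite("pics/w5.png",cv2.resize(im[200:384,150:370],None,fx=3.4,fy=3.2))
```

```text
3.6833 [559.6 119.4  70.2]
[ 227  253   48   40 1389] [251.4 273.3] [557.2 119.4 100. ]
[[255.30327885 273.40821854]]
```

View pics/w5.png

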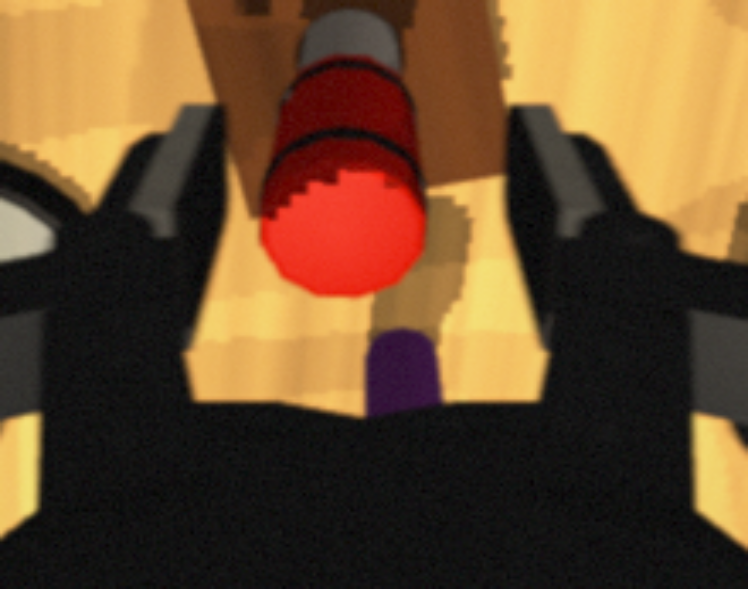

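Request:
play_rows:
  rows:
    - [0.4, [-0.0024, 0, -0.001], [0, 0, 0]]
    - [0.4, [-0.0024, 0, -0.001], [0, 0, 0]]
    - [0.2, [-0.0024, 0, -0.001], [0, 0, 0]]
    - [0, [-0.0024, 0, -0.001], [0, 0, 0]]
    - [0, [-0.0024, 0, -0.001], [0, 0, 0]]
  grip_force: 30

```text
time: 4.1
eef_pos: [556.5, 119.3, 68.5]
tcp_rot: [-0.0, 0.676, 0.737, -0.0]
force: [-1.5, -0.1, 3.5]
opening: 22.9
```

Request:
play_rows:
  rows:
    - [0, [0, 0, 0], [0, 0, 0]]
    - [0, [0, 0, 0], [0, 0, 0]]
    - [0, [0, 0, 0], [0, 0, 0]]

```text
time: 4.35
eef_pos: [556.5, 119.3, 68.4]
tcp_rot: [-0.0, 0.676, 0.737, -0.0]
force: [-0.8, -0.4, 3.3]
opening: 23.1
```

Run:
```python
from h import *
C=wcam(); im=manip.get_image("wrist"); cv2.imwrite("pics/w6.png",im); o=C[2]
print(o["time"],o["eef_pos"].round(1),o["opening"],o["force"].round(2),yaw(o))
```

```text
4.35 [556.5 119.3  68.4] 23.148847390416297 [-0.79 -0.4   3.3 ] 4.889401737439705
```

View pics/w6.png

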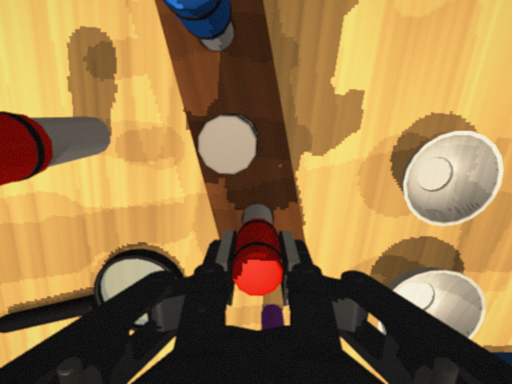

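Request:
play_rows:
  rows:
    - [0, [0, 0, 0.02], [0, 0, 0]]
    - [0, [0, 0, 0.045], [0, 0, 0]]
    - [0, [0, 0, 0.08], [0, 0, 0]]
    - [0, [0, -0.005, 0.12], [0, 0, 0]]
    - [0, [0.002, -0.03, 0.135], [0, 0, 0]]

```text
time: 4.82
eef_pos: [560.8, 94.4, 207.3]
tcp_rot: [0.001, 0.674, 0.739, 0.004]
force: [1.1, 0.1, -0.5]
opening: 23.2
```

Request:
play_rows:
  rows:
    - [0, [0.005, -0.035, 0], [0, 0, 0]]
    - [0, [0.01, -0.07, 0], [0, 0, 0]]
    - [0, [0.014, -0.1, 0], [0, 0, 0]]
    - [0, [0.018, -0.125, 0], [0, 0, 0]]
    - [0, [0.02, -0.14, 0], [0, 0, 0]]

```text
time: 5.23
eef_pos: [578.7, -55.2, 203.2]
tcp_rot: [0.001, 0.678, 0.735, -0.001]
force: [0.3, -0.2, -1.0]
opening: 23.2
```

Request:
play_rows:
  rows:
    - [0, [0, 0, 0], [0, 0, 0]]
    - [0, [0, 0, 0], [0, 0, 0]]

```text
time: 5.4
eef_pos: [578.4, -51.6, 202.8]
tcp_rot: [-0.0, 0.677, 0.736, -0.0]
force: [0.2, -0.2, -1.8]
opening: 23.5
```

Run:
```python
from h import *
im=manip.get_image("wrist"); C=wcam(); cv2.imwrite("pics/w7.png",im); o=C[2]
print(o["time"],o["eef_pos"].round(1),o["opening"],o["force"].round(2),yaw(o))
for t in("gauge","slot_in","slot_mid","fence","cursor_face","cursor_tab"): print(t,[(d["centre"],round(d["score"],2)) for d in manip.landmark_of(t,"wrist")])
```

```text
5.45 [578.3 -49.9 202.8] 23.281248285272234 [ 0.46  0.2  -1.49] 4.90105573051079
gauge [([111.8, 244.3], 0.93)]
slot_in [([267.5, 283.9], 0.89), ([4.9, 360.0], 0.79), ([126.0, 256.3], 0.72)]
slot_mid [([107.0, 230.4], 0.83)]
fence [([112.7, 242.0], 0.72)]
cursor_face [([118.3, 290.9], 0.6), ([263.0, 323.4], 0.55)]
cursor_tab []
```

View pics/w7.png

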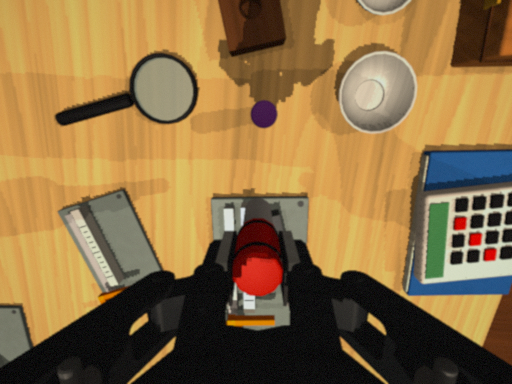

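Run:
```python
from h import *
im=cv2.imread("pics/w7.png"); cv2.imwrite("pics/w7a.png",cv2.resize(im[185:335,195:320],None,fx=4.8,fy=4,interpolation=cv2.INTER_CUBIC))
C=wcam()
a,b=wray(C,(212.5,198),10),wray(C,(307.5,195),10); print(a,b,np.linalg.norm(a-b),np.degrees(np.arctan2(*(a-b)[[1,0]])))
```

```text
[525.23591148 -86.4860303   10.        ] [644.86628607 -72.09656938  10.        ] 120.4926682821321 -173.14126121187553
```

View pics/w7a.png

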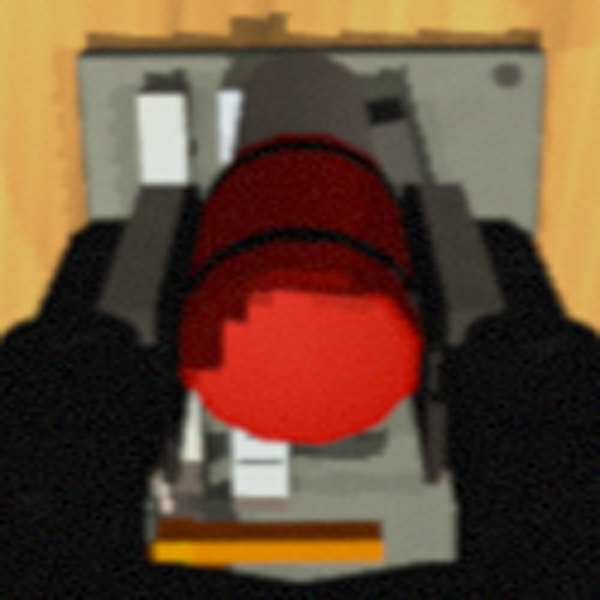

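```bash
cat > fit.py <<'E'
from h import *
from scipy.optimize import least_squares
def W3(p,L):
    c,s=np.cos(p[2]),np.sin(p[2]); return [(p[0]+c*x-s*y,p[1]+s*x+c*y,z) for x,y,z in L]
E
python3 - <<'E'
from fit import *
C=wcam()
L=[(85,55,10),(85,-70,10),(80,15,32),(-70,15,32),(-70,0,32)]
U=np.array([(80,50),(543,47),(218,90),(233,495),(290,495)])/[4.8,4]+[195,185]
f=lambda p:(wproj(C,W3(p,L))-U).ravel()
r=least_squares(f,[582,-168,1.66],x_scale=[10,10,.1]); print(r.x,np.degrees(r.x[2]),r.fun.reshape(-1,2).round(1))
u=np.array((266,545))/[4.8,4]+[195,185]; print(C[2]["time"])
# finger top front edge (orange lit top: upper edge v~541?) 
p=r.x;c,s=np.cos(p[2]),np.sin(p[2])
for v in(520,541,565):
    w=wray(C,np.array((266,v))/[4.8,4]+[195,185],46)[:2]-p[:2]; print(v,c*w[0]+s*w[1],-s*w[0]+c*w[1])
E
```

```text
[ 585.31406526 -164.33617928    1.66677265] 95.4990384641094 [[-1.3 -0.8]
 [ 0.8 -0.9]
 [ 0.6 -1.7]
 [ 0.3  2.3]
 [-0.4  2.2]]
5.75
520 -64.7978176654415 5.746744058639826
541 -72.99313781182201 5.878772517071072
565 -82.49000354891946 6.031769168916434
```

Request:
play_rows:
  rows:
    - [0, [0.006, -0.035, 0], [0, 0, 0]]
    - [0, [0.012, -0.07, 0], [0, 0, 0]]
    - [0, [0.018, -0.105, -0.01], [0, 0, 0]]
    - [0, [0.022, -0.135, -0.03], [0, 0, 0]]
    - [0, [0.0255, -0.1485, -0.06], [0, 0, 0]]

```text
time: 6.17
eef_pos: [605.9, -206.0, 145.6]
tcp_rot: [0.005, 0.678, 0.735, -0.0]
force: [0.9, -0.9, -1.3]
opening: 23.1
```

Request:
play_rows:
  rows:
    - [0, [0, 0, -0.02], [0, 0, 0]]
    - [0, [0, 0, -0.03], [0, 0, 0]]
    - [0, [0, 0, -0.03], [0, 0, 0]]
    - [0, [0, 0, -0.03], [0, 0, 0]]

```text
time: 6.5
eef_pos: [604.5, -198.0, 113.4]
tcp_rot: [-0.0, 0.676, 0.737, 0.0]
force: [-0.3, -0.6, -1.1]
opening: 23.0
```

Run:
```python
from h import *
C=wcam();im=manip.get_image("wrist");  cv2.imwrite("pics/w8.png",im); o=C[2]
print(o["time"],o["eef_pos"].round(1),o["opening"],o["force"].round(2),yaw(o))
im=manip.get_image("scene"); cv2.imwrite("pics/s8.png",cv2.resize(im[130:260,110:250],None,fx=5,fy=4.5,interpolation=cv2.INTER_CUBIC))
```

```text
6.5 [ 604.5 -198.   113.4] 23.03528541724085 [-0.34 -0.55 -1.12] 4.984671742408109
```

View pics/w8.png

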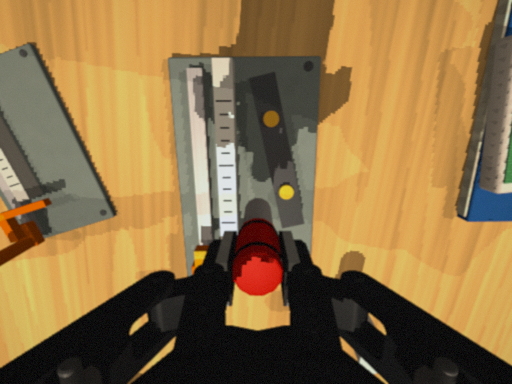

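View pics/s8.png

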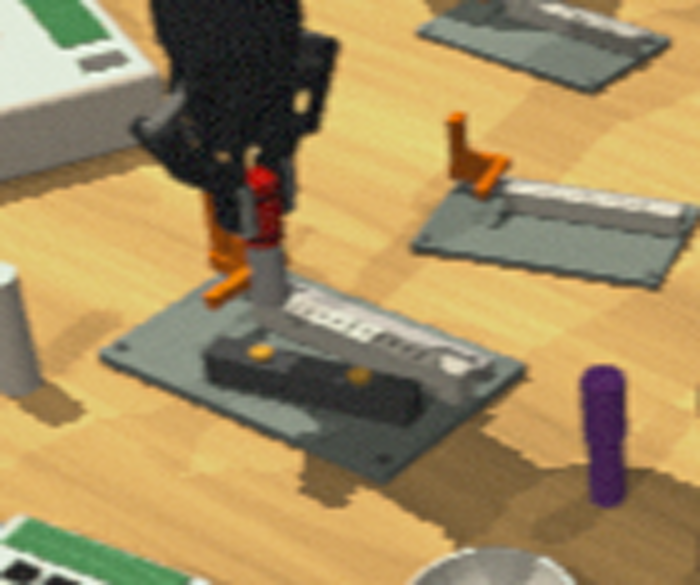

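Run:
```python
import cv2
im=cv2.imread("pics/w8.png"); cv2.imwrite("pics/w8a.png",cv2.resize(im[45:245,160:330],None,fx=4,fy=3,interpolation=cv2.INTER_CUBIC))
```

```text
(no output)
```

View pics/w8a.png

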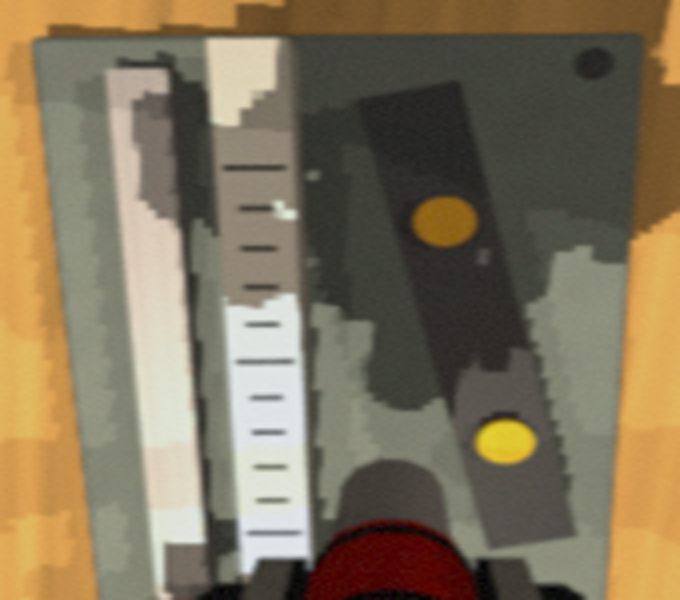

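```bash
cat > g8.py <<'E'
from fit import *
# pose at image time
import types
k=np.array(manip.camera_model("wrist")["intrinsics"],float)
T=np.eye(4); 
y=np.radians(4.98)  # tool y axis yaw, tool down
Ry=np.array([[-np.sin(y),np.cos(y),0],[np.cos(y),np.sin(y),0],[0,0,-1]]).T
ty=np.array([np.cos(y),np.sin(y),0]); tz=np.array([0,0,-1.]); tx=np.cross(ty,tz)
T[:3,:3]=np.c_[tx,ty,tz]; T[:3,3]=[604.5,-198.0,113.4]
C=(k,T@np.array(manip.camera_model("wrist")["T_tool_cam"],float),None)
px=lambda a:np.array(a)/[4,3]+[160,45]
def gl(p,uv,z):
    w=wray(C,uv,z)[:2]-p[:2]; c,s=np.cos(p[2]),np.sin(p[2]); return np.array([c*w[0]+s*w[1],-s*w[0]+c*w[1]])
def f(p):
    r=[gl(p,px((35,40)),10)-[85,55],gl(p,px((642,37)),10)-[85,-70],gl(p,px((206,38)),32)-[80,15],gl(p,px((280,38)),32)-[80,0],
       [gl(p,px((100,600)),10)[1]-55,gl(p,px((605,600)),10)[1]+70],[gl(p,px((243,560)),32)[1]-15,gl(p,px((303,560)),32)[1]]]
    return np.concatenate(r)
r=least_squares(f,[584,-166,1.66],x_scale=[10,10,.1]); p=r.x
E
python3 - <<'E'
from g8 import *
print(p,np.degrees(p[2]),r.fun.round(1)); print("tx",tx)
a,b=gl(p,px((358,103)),32),gl(p,px((488,548)),32); print("jaw",a,b,(b-a)[1]/(b-a)[0])
# handle top/ TCP in gauge
w=np.array([604.5,-198.0])-p[:2]; c,s=np.cos(p[2]),np.sin(p[2]); print("tcp",c*w[0]+s*w[1],-s*w[0]+c*w[1])
print("ptop",gl(p,(258,272),145))
print("ticks",[gl(p,px((255,v)),32)[0].round(1) for v in(168,361,532)])
E
```

```text
[ 584.52603746 -169.61287435    1.66587214] 95.44744289928049 [-0.6 -1.9 -0.9  0.3  0.8  0.2  0.7  1.6 -1.4 -0.1 -0.2  1.6]
tx [-0.086808    0.99622506  0.        ]
jaw [ 65.73961835 -12.5590523 ] [-55.0846449  -39.03666035] 0.21914148148850485
tcp -30.155101841544127 -17.188889290835018
ptop [-28.12457314 -17.87665356]
ticks [np.float64(50.5), np.float64(0.5), np.float64(-49.6)]
```

Request:
play_rows:
  rows:
    - [0, [0, 0, -0.02], [0, 0, 0]]
    - [0, [0, 0, -0.033], [0, 0, 0]]
    - [0, [0, 0, -0.04], [0, 0, 0]]
    - [0, [0, 0, -0.043], [0, 0, 0]]
    - [0, [0, 0, -0.043], [0, 0, 0]]

```text
time: 7.02
eef_pos: [603.8, -198.9, 69.9]
tcp_rot: [-0.0, 0.676, 0.737, -0.0]
force: [0.0, 0.8, -2.0]
opening: 23.1
```

Request:
play_rows:
  rows:
    - [0, [0, 0, -0.0005], [0, 0, 0]]
    - [0, [0, 0, -0.001], [0, 0, 0]]
    - [0, [0, 0, -0.0015], [0, 0, 0]]

```text
time: 7.27
eef_pos: [604.6, -199.5, 69.5]
tcp_rot: [0.001, 0.676, 0.737, 0.0]
force: [0.3, 1.1, -1.8]
opening: 23.2
```

Run:
```python
from h import *
o=manip.get_obs(); print(o["time"],o["eef_pos"].round(2),o["opening"],o["force"].round(2),o["moment"].round(3))
C=wcam();im=manip.get_image("wrist");  cv2.imwrite("pics/w9.png",im)
im=manip.get_image("scene"); cv2.imwrite("pics/s9.png",cv2.resize(im[130:260,110:250],None,fx=5,fy=4.5,interpolation=cv2.INTER_CUBIC))
```

```text
7.2667 [ 604.59 -199.47   69.47] 23.18584903628856 [ 0.3   1.07 -1.75] [0.04  0.041 0.048]
```

View pics/s9.png

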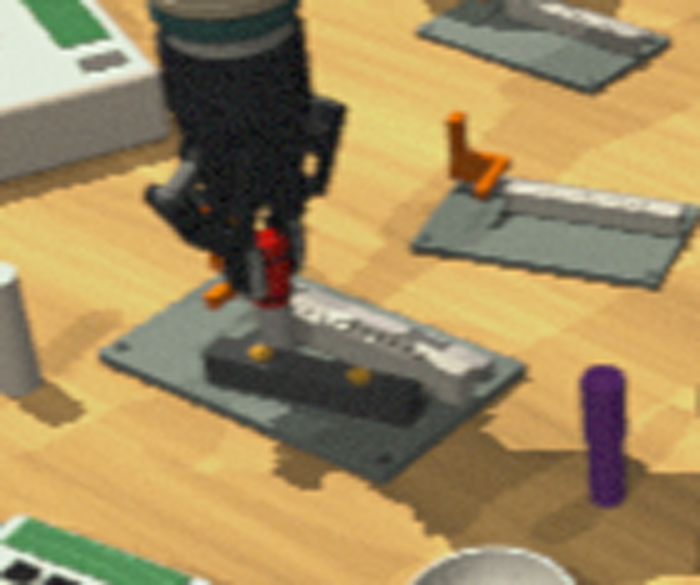

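View pics/w9.png

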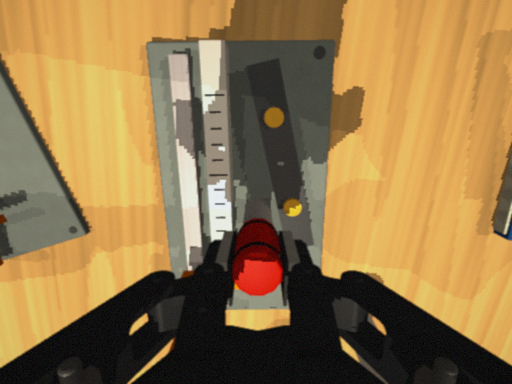

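The pin is in the slot between fence and jaw. Next I lower it to the floor.

Request:
play_rows:
  rows:
    - [0, [0, 0, -0.0003], [0, 0, 0]]
    - [0, [0, 0, -0.0006], [0, 0, 0]]
    - [0, [0, 0, -0.0006], [0, 0, 0]]

```text
time: 7.62
eef_pos: [604.3, -199.3, 68.5]
tcp_rot: [0.0, 0.676, 0.737, 0.0]
force: [-1.0, -1.1, -0.2]
opening: 23.3
```

Request:
play_rows:
  rows:
    - [0, [0, 0, -0.0003], [0, 0, 0]]
    - [0, [0, 0, -0.0006], [0, 0, 0]]
    - [0, [0, 0, -0.0006], [0, 0, 0]]

```text
time: 7.87
eef_pos: [604.4, -199.4, 68.5]
tcp_rot: [0.0, 0.676, 0.737, 0.0]
force: [-1.3, 0.7, 4.9]
opening: 23.3
```

Run:
```python
from h import *
o=manip.get_obs(); print(o["time"],o["eef_pos"].round(2),o["opening"],o["force"].round(2),o["moment"].round(3))
```

```text
7.8667 [ 604.37 -199.4    68.46] 23.29644130463734 [-1.27  0.69  4.91] [0.13  0.31  0.027]
```

Request:
play_rows:
  rows:
    - [0, [-0.001, 0.005, 0.0005], [0, 0, 0]]
    - [0, [-0.003, 0.015, 0.0005], [0, 0, 0]]
    - [0, [-0.0055, 0.026, 0.0005], [0, 0, 0]]
    - [0, [-0.0075, 0.035, 0.0005], [0, 0, 0]]
    - [0, [-0.0085, 0.0394, 0.0005], [0, 0, 0]]

```text
time: 8.28
eef_pos: [596.0, -158.1, 68.5]
tcp_rot: [0.0, 0.676, 0.737, 0.0]
force: [0.5, -2.0, 3.6]
opening: 22.9
```

Request:
play_rows:
  rows:
    - [0, [0, 0, 0], [0, 0, 0]]
    - [0, [0, 0, 0], [0, 0, 0]]
    - [0, [0, 0, 0], [0, 0, 0]]

```text
time: 8.53
eef_pos: [596.0, -158.6, 68.4]
tcp_rot: [-0.0, 0.676, 0.737, 0.001]
force: [0.4, 1.8, 5.0]
opening: 23.3
```

```bash
cat > st.py <<'E'
from h import *
P=np.array([584.53,-169.61,1.66587])
def st():
    o=manip.get_obs(); c,s=np.cos(P[2]),np.sin(P[2]); w=o["eef_pos"][:2]-P[:2]; F=o["force"]
    print("t",o["time"].round(2),"gauge",(c*w[0]+s*w[1]).round(2),(-s*w[0]+c*w[1]).round(2),"z",o["eef_pos"][2].round(2),"Fg",(c*F[0]+s*F[1]).round(2),(-s*F[0]+c*F[1]).round(2),F[2].round(2),"M",o["moment"].round(2),"op",o["opening"].round(1))
    return o
E
python3 - <<'E'
from st import *
st(); im=manip.get_image("wrist");  cv2.imwrite("pics/w10.png",im); st()
E
```

```text
Traceback (most recent call last):
  File "st.py", line 5, in st
    print("t",o["time"].round(2),"gauge",(c*w[0]+s*w[1]).round(2),(-s*w[0]+c*w[1]).round(2),"z",o["eef_pos"][2].round(2),"Fg",(c*F[0]+s*F[1]).round(2),(-s*F[0]+c*F[1]).round(2),F[2].round(2),"M",o["moment"].round(2),"op",o["opening"].round(1))
              ^^^^^^^^^^^^^^^
AttributeError: 'float' object has no attribute 'round'
```

```bash
sed -i 's/o\["time"\].round(2)/round(float(o["time"]),2)/; s/o\["opening"\].round(1)/round(float(o["opening"]),1)/' st.py
python3 - <<'E'
from st import *
st(); im=manip.get_image("wrist");  cv2.imwrite("pics/w10.png",im); st()
E
```

```text
t 8.53 gauge 9.88 -12.44 z 68.41 Fg 1.8 -0.58 5.04 M [ 0.32 -0.15 -0.02] op 23.3
t 8.58 gauge 9.86 -12.46 z 68.42 Fg 1.41 -0.79 6.03 M [ 0.38 -0.08 -0.02] op 23.0
```

View pics/w10.png

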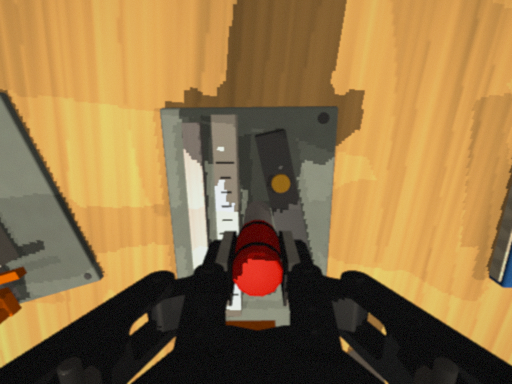

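Request:
play_rows:
  rows:
    - [0, [-0.0008, 0.0025, 0.0003], [0, 0, 0]]
    - [0, [-0.0016, 0.005, 0.0003], [0, 0, 0]]
    - [0, [-0.0024, 0.0078, 0.0003], [0, 0, 0]]
    - [0, [-0.0024, 0.0078, 0.0003], [0, 0, 0]]
    - [0, [-0.0024, 0.0078, 0.0003], [0, 0, 0]]

```text
time: 9.0
eef_pos: [593.2, -152.4, 68.5]
tcp_rot: [0.0, 0.676, 0.737, -0.0]
force: [1.9, -2.9, 3.9]
opening: 23.1
```

```bash
python3 -c "
from st import *
st()"
```

```text
t 9.0 gauge 16.27 -10.28 z 68.51 Fg -3.1 -1.58 3.88 M [-0.66 -0.23 -0.01] op 23.1
```

Request:
play_rows:
  rows:
    - [0, [0, 0, 0], [0, 0, 0]]
    - [0, [0, 0, 0], [0, 0, 0]]
    - [0, [0, 0, 0], [0, 0, 0]]

```text
time: 9.25
eef_pos: [593.2, -152.4, 68.5]
tcp_rot: [0.0, 0.676, 0.737, -0.0]
force: [-0.6, -2.6, 5.3]
opening: 23.2
```

```bash
python3 -c "
from st import *
st()"
```

```text
t 9.25 gauge 16.32 -10.29 z 68.5 Fg -2.52 0.86 5.34 M [-0.76 -0.25  0.  ] op 23.2
```

Request:
play_rows:
  rows:
    - [0, [0, 0, 0.0003], [0, 0, 0]]
    - [0, [0, 0, 0.0005], [0, 0, 0]]
    - [0, [0, 0, 0.0005], [0, 0, 0]]
    - [0, [0, 0, 0.0005], [0, 0, 0]]

```text
time: 9.58
eef_pos: [592.7, -151.5, 68.5]
tcp_rot: [-0.001, 0.676, 0.737, -0.0]
force: [-0.1, -1.1, 1.3]
opening: 22.9
```

```bash
python3 -c "
from st import *
st()"
```

```text
t 9.58 gauge 17.21 -9.9 z 68.54 Fg -1.12 0.22 1.35 M [-0.36 -0.13  0.01] op 22.9
```

Request:
play_rows:
  rows:
    - [0, [-0.0002, 0.002, 0], [0, 0, 0]]
    - [0, [-0.0004, 0.004, 0], [0, 0, 0]]
    - [0, [-0.0005, 0.005, 0], [0, 0, 0]]
    - [0, [-0.0005, 0.005, 0], [0, 0, 0]]

```text
time: 9.92
eef_pos: [592.2, -146.0, 68.6]
tcp_rot: [-0.001, 0.676, 0.737, -0.0]
force: [-0.3, -1.0, -0.0]
opening: 23.2
```

```bash
python3 -c "
from st import *
st()"
```

```text
t 9.92 gauge 22.75 -9.87 z 68.57 Fg -0.94 0.41 -0.01 M [-0.15  0.07  0.04] op 23.2
```

Request:
play_rows:
  rows:
    - [0, [-0.0002, 0.0015, -0.0001], [0, 0, 0]]
    - [0, [-0.0003, 0.003, -0.0001], [0, 0, 0]]
    - [0, [-0.0003, 0.003, -0.0001], [0, 0, 0]]
    - [0, [-0.0003, 0.003, -0.0001], [0, 0, 0]]

```text
time: 10.25
eef_pos: [592.2, -143.3, 68.6]
tcp_rot: [-0.001, 0.676, 0.737, 0.0]
force: [0.3, 0.1, -1.0]
opening: 23.2
```

```bash
python3 -c "
from st import *
st();st();st()"
```

```text
t 10.25 gauge 25.45 -10.09 z 68.61 Fg 0.03 -0.26 -0.99 M [ 0.02  0.01 -0.06] op 23.2
t 10.25 gauge 25.45 -10.09 z 68.61 Fg 0.03 -0.26 -0.99 M [ 0.02  0.01 -0.06] op 23.2
t 10.25 gauge 25.45 -10.09 z 68.61 Fg 0.03 -0.26 -0.99 M [ 0.02  0.01 -0.06] op 23.2
```

Request:
play_rows:
  rows:
    - [0, [-0.0001, 0.001, 0], [0, 0, 0]]
    - [0, [-0.0002, 0.002, 0], [0, 0, 0]]
    - [0, [-0.0002, 0.002, 0], [0, 0, 0]]
    - [0, [-0.0002, 0.002, 0], [0, 0, 0]]

```text
time: 10.58
eef_pos: [591.9, -141.8, 68.6]
tcp_rot: [-0.0, 0.676, 0.737, -0.0]
force: [-0.5, -0.6, -0.8]
opening: 23.2
```

```bash
python3 -c "
from st import *
st()"
```

```text
t 10.58 gauge 27.03 -10.0 z 68.64 Fg -0.51 0.56 -0.81 M [-0.02  0.09  0.02] op 23.2
```

Request:
play_rows:
  rows:
    - [0, [-0.0001, 0.001, -0.0002], [0, 0, 0]]
    - [0, [-0.0002, 0.002, -0.0003], [0, 0, 0]]
    - [0, [-0.0002, 0.002, -0.0003], [0, 0, 0]]
    - [0, [-0.0002, 0.002, -0.0003], [0, 0, 0]]

```text
time: 10.92
eef_pos: [591.8, -140.7, 68.6]
tcp_rot: [0.0, 0.676, 0.736, -0.0]
force: [-1.1, -2.6, 0.3]
opening: 23.3
```

```bash
python3 -c "
from st import *
st()"
```

```text
t 10.92 gauge 28.07 -9.99 z 68.61 Fg -2.48 1.33 0.31 M [-0.58  0.34 -0.01] op 23.3
```

Request:
play_rows:
  rows:
    - [0, [-0.0001, 0.001, 0], [0, 0, 0]]
    - [0, [-0.0001, 0.0015, 0], [0, 0, 0]]
    - [0, [-0.0001, 0.0015, 0], [0, 0, 0]]
    - [0, [-0.0001, 0.0015, 0], [0, 0, 0]]

```text
time: 11.25
eef_pos: [591.6, -139.4, 68.6]
tcp_rot: [0.0, 0.676, 0.736, -0.0]
force: [-2.4, -4.6, 0.8]
opening: 23.0
```

```bash
python3 -c "
from st import *
st()"
```

```text
t 11.25 gauge 29.43 -9.89 z 68.6 Fg -4.34 2.82 0.83 M [-1.08  0.66 -0.03] op 23.0
```

Request:
play_rows:
  rows:
    - [0, [-0.0005, 0, 0], [0, 0, 0]]
    - [0, [-0.001, 0, 0], [0, 0, 0]]
    - [0, [-0.001, 0, 0], [0, 0, 0]]
    - [0, [-0.001, 0, 0], [0, 0, 0]]

```text
time: 11.58
eef_pos: [591.1, -138.3, 68.6]
tcp_rot: [0.0, 0.676, 0.737, 0.0]
force: [-1.1, -3.2, 1.5]
opening: 23.2
```

```bash
python3 -c "
from st import *
st()"
```

```text
t 11.58 gauge 30.5 -9.53 z 68.6 Fg -3.12 1.43 1.47 M [-0.79  0.33  0.02] op 23.2
```

Request:
play_rows:
  rows:
    - [0, [-0.0005, 0.0005, 0], [0, 0, 0]]
    - [0, [-0.0007, 0.001, 0], [0, 0, 0]]
    - [0, [-0.0007, 0.001, 0], [0, 0, 0]]
    - [0, [-0.0007, 0.001, 0], [0, 0, 0]]

```text
time: 11.92
eef_pos: [590.5, -137.0, 68.5]
tcp_rot: [0.0, 0.676, 0.737, 0.0]
force: [-0.6, -1.2, 0.8]
opening: 23.4
```

```bash
python3 -c "
from st import *
st()"
```

```text
t 11.92 gauge 31.85 -9.06 z 68.55 Fg -1.17 0.67 0.85 M [-0.53  0.11 -0.01] op 23.4
```

Request:
play_rows:
  rows:
    - [0, [-0.0003, 0.0007, 0], [0, 0, 0]]
    - [0, [-0.0006, 0.0015, 0], [0, 0, 0]]
    - [0, [-0.0006, 0.0015, 0], [0, 0, 0]]
    - [0, [-0.0006, 0.0015, 0], [0, 0, 0]]

```text
time: 12.25
eef_pos: [590.2, -136.2, 68.6]
tcp_rot: [0.001, 0.676, 0.737, 0.0]
force: [1.8, -1.5, -1.4]
opening: 23.3
```

```bash
python3 -c "
from st import *
st()"
```

```text
t 12.25 gauge 32.69 -8.86 z 68.62 Fg -1.71 -1.64 -1.39 M [-0.73 -0.38 -0.  ] op 23.3
```

Request:
play_rows:
  rows:
    - [0, [-0.0001, 0.0005, -0.0002], [0, 0, 0]]
    - [0, [-0.0001, 0.001, -0.0003], [0, 0, 0]]
    - [0, [-0.0001, 0.001, -0.0003], [0, 0, 0]]
    - [0, [-0.0001, 0.001, -0.0003], [0, 0, 0]]

```text
time: 12.58
eef_pos: [590.1, -135.8, 68.6]
tcp_rot: [0.001, 0.676, 0.737, 0.0]
force: [1.5, -3.7, 2.0]
opening: 23.4
```

```bash
python3 -c "
from st import *
st()"
```

```text
t 12.58 gauge 33.13 -8.8 z 68.58 Fg -3.78 -1.12 2.0 M [-1.22 -0.51 -0.01] op 23.4
```

Request:
play_rows:
  rows:
    - [0, [-0.0001, 0.0005, 0], [0, 0, 0]]
    - [0, [-0.0001, 0.001, 0], [0, 0, 0]]
    - [0, [-0.0001, 0.001, 0], [0, 0, 0]]
    - [0, [-0.0001, 0.001, 0], [0, 0, 0]]

```text
time: 12.92
eef_pos: [590.1, -135.2, 68.6]
tcp_rot: [0.001, 0.676, 0.736, -0.0]
force: [1.8, -6.0, 1.8]
opening: 23.1
```

```bash
python3 -c "
from st import *
st()"
```

```text
t 12.92 gauge 33.7 -8.77 z 68.62 Fg -6.11 -1.26 1.77 M [-1.42 -0.48 -0.03] op 23.1
```

Run:
```python
from st import *
im=manip.get_image("wrist");  cv2.imwrite("pics/w11.png",im); st()
im=manip.get_image("scene"); cv2.imwrite("pics/s11.png",cv2.resize(im[150:250,130:240],None,fx=6,fy=6,interpolation=cv2.INTER_CUBIC))
```

```text
t 12.97 gauge 33.73 -8.76 z 68.58 Fg -4.69 -1.12 1.85 M [-1.47 -0.5   0.02] op 23.0
```

View pics/w11.png

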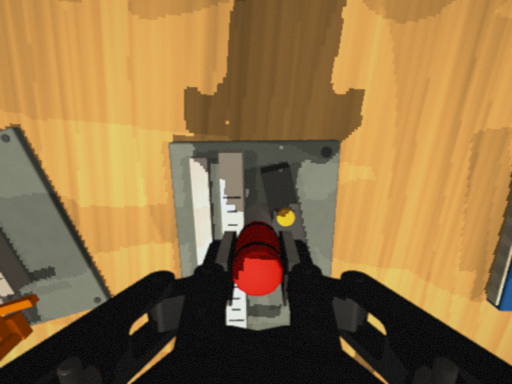

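View pics/s11.png

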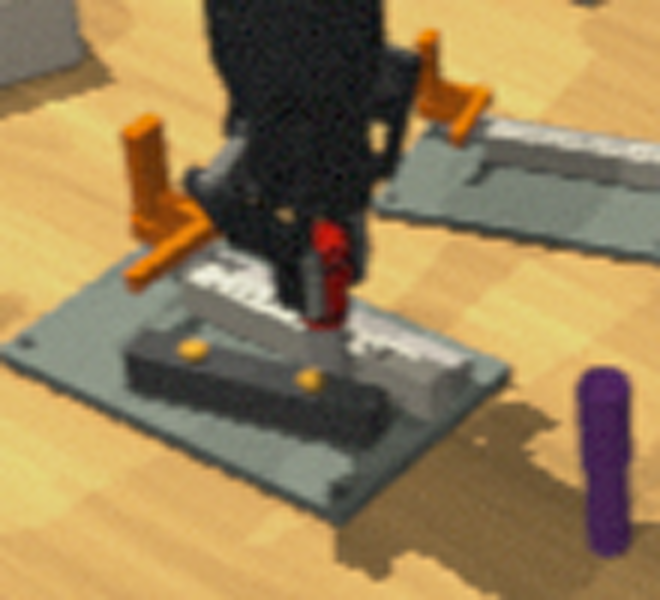

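Request:
play_rows:
  rows:
    - [0, [-0.0001, 0.0005, 0], [0, 0, 0]]
    - [0, [-0.0001, 0.001, 0], [0, 0, 0]]
    - [0, [-0.0001, 0.0015, 0], [0, 0, 0]]
    - [0, [-0.0001, 0.0015, 0], [0, 0, 0]]
    - [0, [-0.0001, 0.0015, 0], [0, 0, 0]]

```text
time: 13.43
eef_pos: [589.9, -134.0, 68.6]
tcp_rot: [0.001, 0.677, 0.736, -0.0]
force: [2.0, -6.7, 1.1]
opening: 23.2
```

```bash
python3 -c "
from st import *
st()"
```

```text
t 13.43 gauge 34.9 -8.75 z 68.61 Fg -6.86 -1.36 1.1 M [-1.53 -0.48 -0.02] op 23.2
```

Request:
play_rows:
  rows:
    - [0.15, [0, 0, 0], [0, 0, 0]]
    - [0.4, [0, 0, 0], [0, 0, 0]]
    - [0.4, [0, 0, 0], [0, 0, 0]]
    - [0.4, [0, 0, 0], [0, 0, 0]]

```text
time: 13.77
eef_pos: [588.3, -130.4, 67.6]
tcp_rot: [-0.002, 0.676, 0.737, 0.0]
force: [-0.7, -0.4, -0.4]
opening: 34.0
```

Run:
```python
from st import *
st()
im=manip.get_image("wrist");  cv2.imwrite("pics/w12.png",im[150:384,130:390].repeat(2,0).repeat(2,1)); st()
im=manip.get_image("scene"); cv2.imwrite("pics/s12.png",cv2.resize(im[150:250,130:240],None,fx=6,fy=6,interpolation=cv2.INTER_CUBIC))
```

```text
t 13.77 gauge 38.66 -7.49 z 67.59 Fg -0.3 0.69 -0.36 M [-0.02  0.03  0.04] op 34.0
t 13.82 gauge 38.3 -7.71 z 67.72 Fg 0.34 0.51 -0.07 M [0.01 0.01 0.09] op 34.2
```

View pics/w12.png

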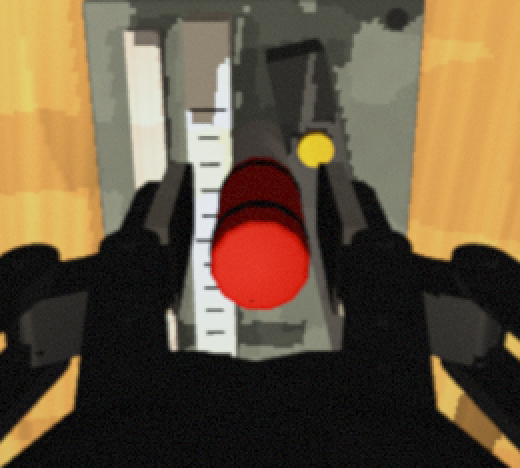

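View pics/s12.png

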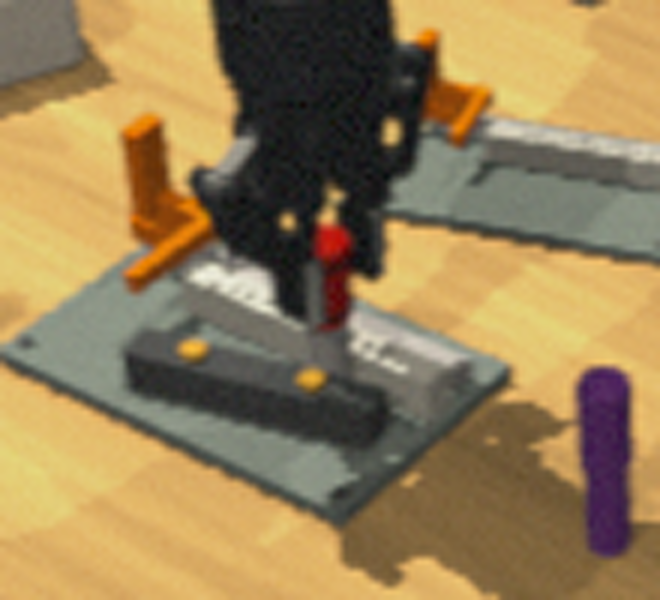

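Run:
```python
from st import *
o=st(); C=wcam(); c,s=np.cos(P[2]),np.sin(P[2])
def g(uv,z):
    w=wray(C,uv,z)[:2]-P[:2]; return (c*w[0]+s*w[1]).round(1),(-s*w[0]+c*w[1]).round(1)
print(g((260,282.5),100), g((262,210),32)); 
# handle bottom (z=56) front edge? ticks 50,0 
print("tick50",g((234,150+108/2),32),"0?",g((236,150+265/2),32))
for z in (10,32,56,100):
    print(z,wproj(C,[[P[0]+c*X-s*-10,P[1]+s*X+c*-10,z] for X in (34,44)]).round(1).tolist())
```

```text
t 13.87 gauge 37.92 -7.82 z 67.8 Fg -0.13 1.37 0.28 M [-0.    0.03  0.  ] op 34.5
(np.float64(34.8), np.float64(-9.4)) (np.float64(45.9), np.float64(-11.5))
tick50 (np.float64(50.4), np.float64(7.6)) 0? (np.float64(-10.9), np.float64(8.1))
10 [[259.7, 215.0], [259.7, 202.7]]
32 [[260.0, 226.2], [259.9, 212.7]]
56 [[260.3, 241.5], [260.2, 226.4]]
100 [[261.2, 283.9], [261.1, 264.7]]
```

Request:
play_rows:
  rows:
    - [0.4, [0.001, -0.003, 0], [0, 0, 0]]
    - [0.4, [0.0013, -0.0036, -0.006], [0, 0, 0]]
    - [0.4, [0.0013, -0.0036, -0.015], [0, 0, 0]]
    - [0.4, [0.0013, -0.0036, -0.021], [0, 0, 0]]
    - [0.4, [0.0013, -0.0036, -0.021], [0, 0, 0]]

```text
time: 14.28
eef_pos: [589.2, -135.6, 45.2]
tcp_rot: [-0.002, 0.676, 0.737, -0.001]
force: [0.1, -0.7, 0.6]
opening: 34.0
```

Request:
play_rows:
  rows:
    - [0.4, [0, 0, 0], [0, 0, 0]]
    - [0.4, [0, 0, 0], [0, 0, 0]]

```text
time: 14.45
eef_pos: [590.6, -136.2, 47.0]
tcp_rot: [-0.0, 0.676, 0.737, -0.0]
force: [0.6, 0.8, 0.2]
opening: 33.8
```

Run:
```python
from st import *
st()
im=manip.get_image("wrist");  cv2.imwrite("pics/w13.png",im[150:384,130:390].repeat(2,0).repeat(2,1)); st()
im=manip.get_image("scene"); cv2.imwrite("pics/s13.png",cv2.resize(im[150:250,130:240],None,fx=6,fy=6,interpolation=cv2.INTER_CUBIC))
```

```text
t 14.45 gauge 32.72 -9.2 z 47.01 Fg 0.76 -0.71 0.21 M [-0.01  0.02  0.04] op 33.8
t 14.5 gauge 32.73 -9.36 z 47.27 Fg -0.51 0.51 -0.49 M [-0.01 -0.06 -0.01] op 34.5
```

View pics/w13.png

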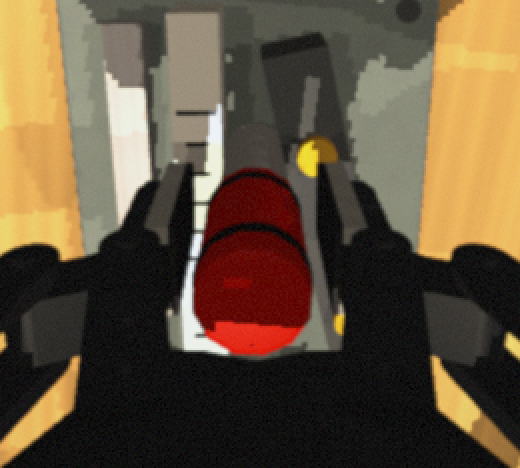

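View pics/s13.png

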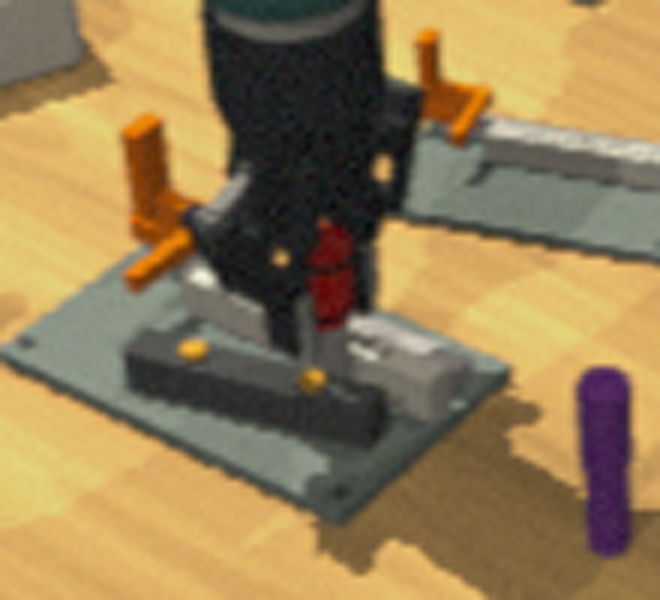

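Request:
play_rows:
  rows:
    - [0.3, [-0.0006, 0.0012, 0], [0, 0, 0]]
    - [0.2, [-0.0006, 0.0012, 0], [0, 0, 0]]
    - [0, [-0.0006, 0.0012, 0], [0, 0, 0]]
    - [0, [-0.0006, 0.0012, 0], [0, 0, 0]]
    - [0, [-0.0006, 0.0012, 0], [0, 0, 0]]
  grip_force: 50

```text
time: 14.97
eef_pos: [590.2, -135.0, 47.6]
tcp_rot: [0.0, 0.676, 0.737, 0.0]
force: [-0.8, 0.0, 3.9]
opening: 23.0
```

```bash
python3 -c "
from st import *
st()"
```

```text
t 14.97 gauge 33.93 -8.9 z 47.56 Fg 0.11 0.83 3.91 M [0.04 0.15 0.03] op 23.0
```

Request:
play_rows:
  rows:
    - [0, [-0.0001, 0.0007, 0.0002], [0, 0, 0]]
    - [0, [-0.0001, 0.0015, 0.0002], [0, 0, 0]]
    - [0, [-0.0001, 0.0015, 0.0002], [0, 0, 0]]
    - [0, [-0.0001, 0.0015, 0.0002], [0, 0, 0]]

```text
time: 15.3
eef_pos: [590.1, -134.6, 47.6]
tcp_rot: [0.001, 0.677, 0.736, -0.0]
force: [-0.1, -3.4, 1.6]
opening: 22.7
```

```bash
python3 -c "
from st import *
st()"
```

```text
t 15.3 gauge 34.3 -8.88 z 47.59 Fg -3.42 0.42 1.58 M [-0.82 -0.02  0.03] op 22.7
```

Request:
play_rows:
  rows:
    - [0, [-0.0001, 0.0007, 0], [0, 0, 0]]
    - [0, [-0.0001, 0.001, 0], [0, 0, 0]]
    - [0, [-0.0001, 0.001, 0], [0, 0, 0]]
    - [0, [-0.0001, 0.001, 0], [0, 0, 0]]

```text
time: 15.63
eef_pos: [590.1, -134.3, 47.6]
tcp_rot: [0.001, 0.677, 0.736, -0.0]
force: [0.7, -5.7, 2.0]
opening: 22.8
```

```bash
python3 -c "
from st import *
st()"
```

```text
t 15.63 gauge 34.66 -8.92 z 47.61 Fg -5.71 -0.13 2.0 M [-1.27 -0.11 -0.05] op 22.8
```

Request:
play_rows:
  rows:
    - [0, [-0.0001, 0.0007, 0], [0, 0, 0]]
    - [0, [-0.0001, 0.0014, 0], [0, 0, 0]]
    - [0, [-0.0001, 0.0017, 0], [0, 0, 0]]
    - [0, [-0.0001, 0.0017, 0], [0, 0, 0]]

```text
time: 15.97
eef_pos: [590.0, -133.8, 47.6]
tcp_rot: [0.002, 0.677, 0.736, -0.001]
force: [0.5, -6.9, 0.3]
opening: 22.8
```

```bash
python3 -c "
from st import *
st()"
```

```text
t 15.97 gauge 35.09 -8.88 z 47.62 Fg -6.9 0.12 0.32 M [-1.79 -0.14 -0.  ] op 22.8
```

Request:
play_rows:
  rows:
    - [0, [-0.0001, 0.0005, -0.0001], [0, 0, 0]]
    - [0, [-0.0001, 0.001, -0.0001], [0, 0, 0]]
    - [0, [-0.0001, 0.001, -0.0001], [0, 0, 0]]
    - [0, [-0.0001, 0.001, -0.0001], [0, 0, 0]]

```text
time: 16.3
eef_pos: [590.1, -133.6, 47.7]
tcp_rot: [0.002, 0.677, 0.736, -0.001]
force: [0.2, -8.2, 0.6]
opening: 22.5
```

```bash
python3 -c "
from st import *
st()"
```

```text
t 16.3 gauge 35.34 -8.92 z 47.67 Fg -8.22 0.57 0.55 M [-2.03 -0.01 -0.  ] op 22.5
```

Request:
play_rows:
  rows:
    - [0, [-0.0001, 0.0005, -0.0001], [0, 0, 0]]
    - [0, [-0.0001, 0.001, -0.0001], [0, 0, 0]]
    - [0, [-0.0001, 0.001, -0.0001], [0, 0, 0]]
    - [0, [-0.0001, 0.001, -0.0001], [0, 0, 0]]

```text
time: 16.63
eef_pos: [590.0, -133.4, 47.7]
tcp_rot: [0.003, 0.677, 0.736, -0.001]
force: [1.1, -10.0, 2.2]
opening: 22.9
```

```bash
python3 -c "
from st import *
st()"
```

```text
t 16.63 gauge 35.57 -8.88 z 47.66 Fg -10.1 -0.1 2.19 M [-2.31 -0.06 -0.04] op 22.9
```

Request:
play_rows:
  rows:
    - [0.4, [0, 0, 0], [0, 0, 0]]
    - [0.4, [0, 0, 0], [0, 0, 0]]
    - [0.4, [0, 0, 0], [0, 0, 0]]
    - [0.4, [0, -0.002, 0.003], [0, 0, 0]]
    - [0.4, [0, -0.003, 0.015], [0, 0, 0]]

```text
time: 17.05
eef_pos: [588.1, -130.5, 61.0]
tcp_rot: [-0.002, 0.676, 0.737, -0.001]
force: [0.1, -0.7, 0.1]
opening: 34.3
```

Request:
play_rows:
  rows:
    - [0.4, [0, 0, 0.035], [0, 0, 0]]
    - [0.4, [0, 0, 0.07], [0, 0, 0]]
    - [0.4, [0, 0, 0.105], [0, 0, 0]]
    - [0.4, [0, 0, 0.12], [0, 0, 0]]
    - [0.4, [0, 0, 0.12], [0, 0, 0]]

```text
time: 17.47
eef_pos: [592.3, -132.5, 187.7]
tcp_rot: [0.004, 0.676, 0.737, 0.003]
force: [1.1, -0.6, -0.8]
opening: 34.4
```

Run:
```python
from st import *
o=st()
im=manip.get_image("wrist"); st(); cv2.imwrite("pics/w14.png",im)
im=manip.get_image("scene"); cv2.imwrite("pics/s14.png",cv2.resize(im[150:250,130:240],None,fx=6,fy=6,interpolation=cv2.INTER_CUBIC))
im=manip.get_image("top"); cv2.imwrite("pics/t14.png",cv2.resize(im[120:200,270:380],None,fx=6,fy=6,interpolation=cv2.INTER_CUBIC))
```

```text
t 17.47 gauge 36.2 -11.29 z 187.7 Fg -0.72 -1.05 -0.79 M [-0.03 -0.02  0.01] op 34.4
t 17.52 gauge 36.93 -9.97 z 185.22 Fg -0.0 0.34 -0.47 M [0.02 0.   0.02] op 34.4
```

View pics/w14.png

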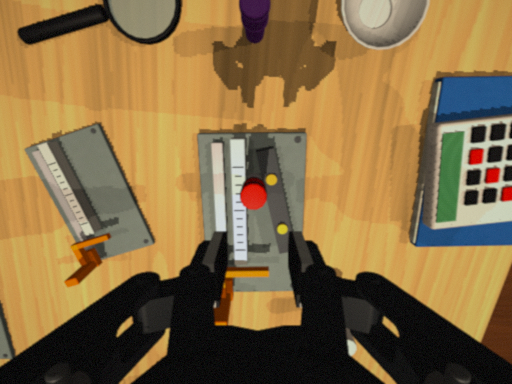

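View pics/s14.png

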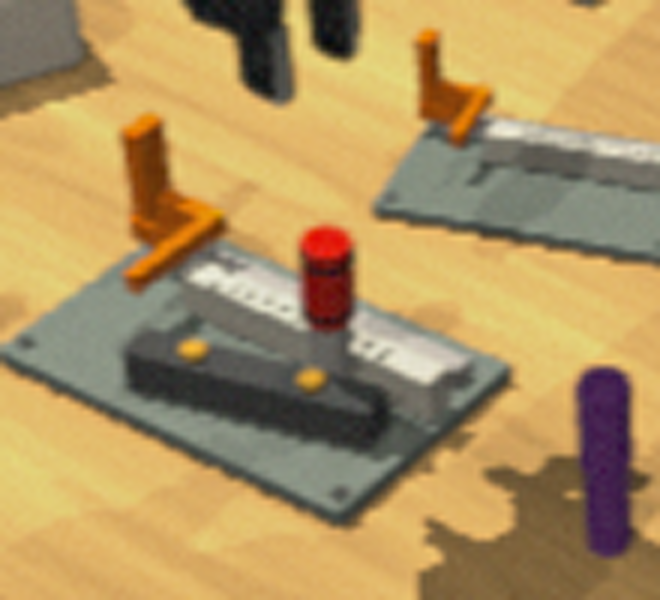

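View pics/t14.png

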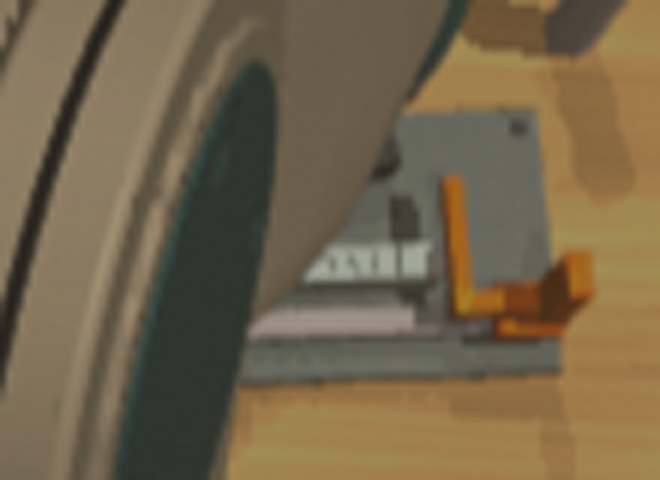

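Run:
```python
from st import *
im=manip.get_image("wrist"); C=wcam(); st(); cv2.imwrite("pics/w15.png",cv2.resize(im[120:340,190:320],None,fx=4.5,fy=2.7,interpolation=cv2.INTER_CUBIC))
print(C[2]["tcp_rot"].round(4))
import pickle; pickle.dump((C[0],C[1]),open("C15.pkl","wb"))
```

```text
t 17.67 gauge 37.88 -7.67 z 181.32 Fg 0.88 0.03 -1.01 M [-0.01 -0.02 -0.  ] op 33.9
[-1.100e-03  6.762e-01  7.367e-01 -4.000e-04]
```

View pics/w15.png

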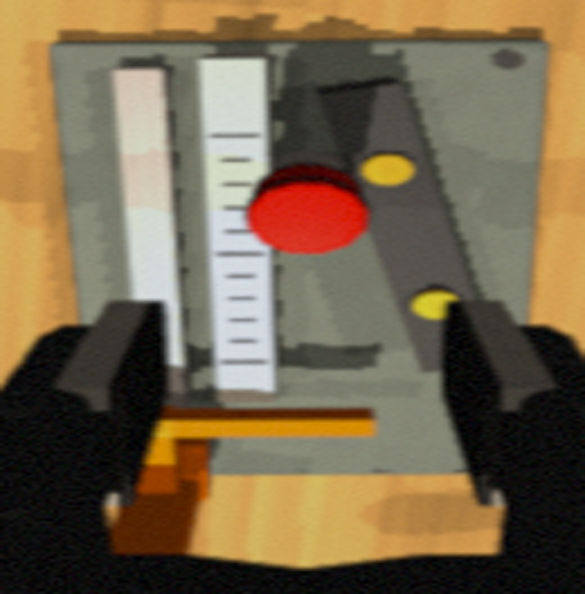

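Run:
```python
from fit import *
import pickle
k,T=pickle.load(open("C15.pkl","rb")); C=(k,T,None)
px=lambda a:np.array(a)/[4.5,2.7]+[190,120]
def gl(p,a,z):
    w=wray(C,px(a),z)[:2]-p[:2]; c,s=np.cos(p[2]),np.sin(p[2]); return np.array([c*w[0]+s*w[1],-s*w[0]+c*w[1]])
def f(p):
    return np.r_[gl(p,(52,42),10)-[85,55],gl(p,(546,42),10)-[85,-70],gl(p,(235,134),32)[0]-50,gl(p,(240,253),32)[0],gl(p,(243,361),32)[0]+50,
     gl(p,(265,58),32)[1],gl(p,(273,390),32)[1],gl(p,(200,60),32)[1]-15,gl(p,(217,392),32)[1]-15]
r=least_squares(f,[584,-169,1.66],x_scale=[10,10,.1]); p=r.x; print(p,np.degrees(p[2]),r.fun.round(1))
print("face",gl(p,(270,418),46),gl(p,(270,408),36),gl(p,(270,437),46),"end",gl(p,(373,418),46)); print("pin top",gl(p,(307,213),100))
c,s=np.cos(p[2]),np.sin(p[2])
for X in(-150,-140,-20): print(X,p[0]+c*X-s*31,p[1]+s*X+c*31)
w=wray(C,px((0,0)),0)
```

```text
[ 583.71365295 -168.79924941    1.66035127] 95.13112030060742 [-0.2 -1.5 -0.7  1.3  0.5  0.2  0.2  0.2 -0.1  0.3 -0.3]
face [-69.08778475   0.41319013] [-70.49142263   0.69553141] [-78.34970217   0.52107693] end [-69.17509652 -25.79441034]
pin top [38.80538491 -9.25384445]
-150 566.253174025901 -320.9706385596349
-140 565.3588211745506 -311.01071220562596
-20 554.626586958346 -191.49159595751894
```

Request:
play_rows:
  rows:
    - [0.1, [-0.005, -0.038, 0], [0, 0, 0]]
    - [0, [-0.01, -0.076, 0], [0, 0, 0]]
    - [0, [-0.015, -0.114, 0], [0, 0, 0]]
    - [0, [-0.02, -0.152, 0], [0, 0, 0]]
    - [0, [-0.0235, -0.187, 0], [0, 0, 0]]
  grip_force: 20

```text
time: 18.08
eef_pos: [564.2, -320.6, 180.5]
tcp_rot: [-0.002, 0.677, 0.736, -0.001]
force: [0.4, -0.5, -0.2]
opening: -0.2
```

Request:
play_rows:
  rows:
    - [0, [0, 0, -0.02], [0, 0, 0]]
    - [0, [0, 0, -0.04], [0, 0, 0]]
    - [0, [0, 0, -0.06], [0, 0, 0]]
    - [0, [0, 0, -0.07], [0, 0, 0]]
    - [0, [0, 0, -0.07], [0, 0, 0]]

```text
time: 18.5
eef_pos: [563.7, -317.2, 108.3]
tcp_rot: [-0.004, 0.676, 0.737, -0.001]
force: [-0.9, 1.0, -0.3]
opening: -0.1
```

Run:
```python
from st import *
st(); im=manip.get_image("wrist"); cv2.imwrite("pics/w16.png",im)
im=manip.get_image("scene"); cv2.imwrite("pics/s16.png",cv2.resize(im[130:250,110:240],None,fx=5,fy=5,interpolation=cv2.INTER_CUBIC))
st()
```

```text
t 18.5 gauge -144.9 34.78 z 108.3 Fg 1.1 0.85 -0.32 M [-0.04  0.03 -0.01] op -0.1
t 18.6 gauge -146.49 32.82 z 111.66 Fg -0.03 -0.55 -0.19 M [-0.02  0.03  0.02] op 0.1
```

View pics/w16.png

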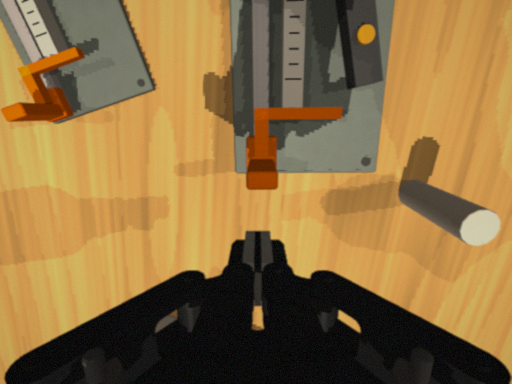

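View pics/s16.png

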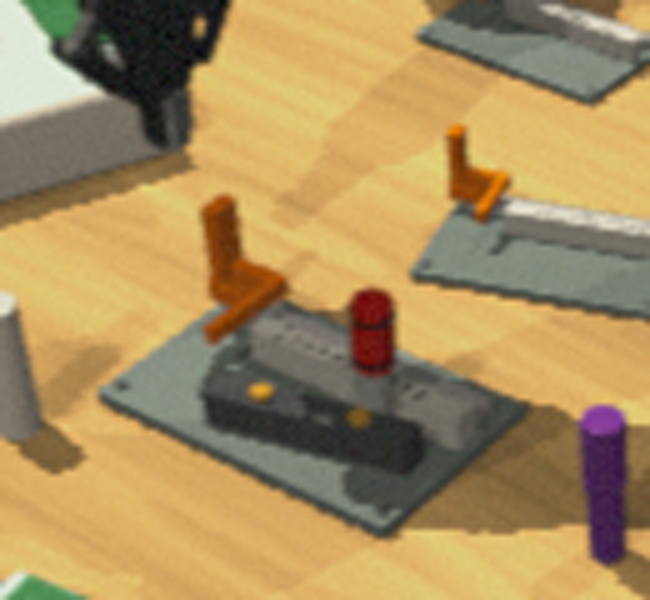

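Request:
play_rows:
  rows:
    - [0, [0.001, 0, -0.02], [0, 0, 0]]
    - [0, [0.001, 0, -0.038], [0, 0, 0]]
    - [0, [0.001, 0, -0.05], [0, 0, 0]]
    - [0, [0.001, 0, -0.05], [0, 0, 0]]
    - [0, [0.001, 0, -0.05], [0, 0, 0]]

```text
time: 19.02
eef_pos: [567.2, -318.8, 62.5]
tcp_rot: [0.0, 0.676, 0.737, -0.0]
force: [-0.2, -0.4, 0.5]
opening: 0.3
```

Run:
```python
from st import *
st(); im=manip.get_image("wrist"); cv2.imwrite("pics/w17.png",im)
st()
```

```text
t 19.02 gauge -146.87 31.46 z 62.53 Fg -0.41 0.27 0.47 M [ 0.02 -0.01 -0.03] op 0.3
t 19.07 gauge -147.32 31.04 z 63.21 Fg -0.6 0.35 -0.35 M [-0.01  0.03 -0.03] op -0.2
```

View pics/w17.png

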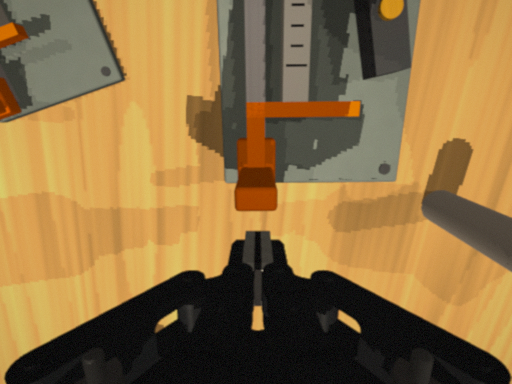

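Request:
play_rows:
  rows:
    - [0, [-0.0005, 0.005, 0], [0, 0, 0]]
    - [0, [-0.001, 0.01, 0], [0, 0, 0]]
    - [0, [-0.0013, 0.014, 0], [0, 0, 0]]
    - [0, [-0.0017, 0.018, 0], [0, 0, 0]]
    - [0, [-0.002, 0.022, 0], [0, 0, 0]]

```text
time: 19.48
eef_pos: [565.5, -296.9, 62.9]
tcp_rot: [0.001, 0.676, 0.737, -0.0]
force: [-0.4, -1.1, 1.3]
opening: -0.1
```

Run:
```python
from st import *
st(); im=manip.get_image("wrist"); cv2.imwrite("pics/w18.png",im)
st()
```

```text
t 19.48 gauge -124.95 31.06 z 62.92 Fg -1.05 0.46 1.26 M [-0.34 -0.03 -0.01] op -0.1
t 19.53 gauge -123.79 30.97 z 62.74 Fg -1.48 -1.0 1.56 M [-0.27 -0.   -0.03] op 0.3
```

View pics/w18.png

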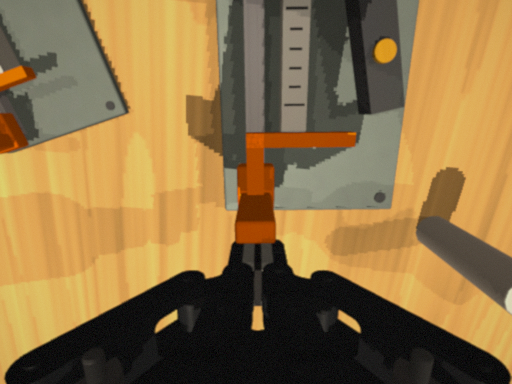

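Request:
play_rows:
  rows:
    - [0, [-0.0007, 0.008, 0], [0, 0, 0]]
    - [0, [-0.0015, 0.016, 0], [0, 0, 0]]
    - [0, [-0.0022, 0.024, 0], [0, 0, 0]]
    - [0, [-0.0029, 0.032, 0], [0, 0, 0]]
    - [0, [-0.0037, 0.04, 0], [0, 0, 0]]

```text
time: 19.95
eef_pos: [561.2, -255.7, 62.2]
tcp_rot: [-0.0, 0.676, 0.737, 0.0]
force: [0.1, -1.6, 2.6]
opening: 0.3
```

Request:
play_rows:
  rows:
    - [0, [-0.0007, 0.008, 0], [0, 0, 0]]
    - [0, [-0.0015, 0.016, 0], [0, 0, 0]]
    - [0, [-0.0022, 0.024, 0], [0, 0, 0]]
    - [0, [-0.0026, 0.028, 0], [0, 0, 0]]
    - [0, [-0.0026, 0.028, 0], [0, 0, 0]]

```text
time: 20.37
eef_pos: [558.5, -226.6, 61.9]
tcp_rot: [-0.001, 0.676, 0.737, 0.0]
force: [-0.8, -0.1, -0.4]
opening: -0.3
```

Run:
```python
from st import *
st(); im=manip.get_image("wrist"); cv2.imwrite("pics/w19.png",im)
st()
```

```text
t 20.37 gauge -54.21 31.35 z 61.94 Fg 0.02 0.83 -0.42 M [ 0.02 -0.01 -0.02] op -0.3
t 20.42 gauge -54.86 31.45 z 61.9 Fg 0.39 1.09 0.34 M [ 0.01  0.   -0.02] op 0.1
```

View pics/w19.png

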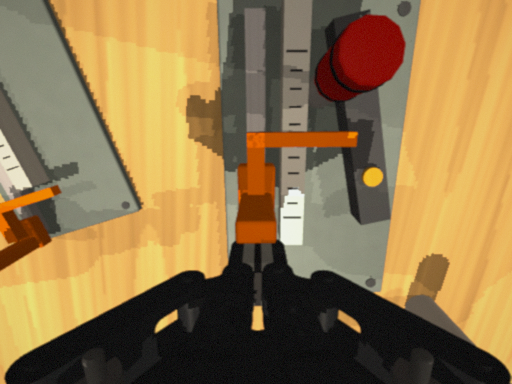

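Request:
play_rows:
  rows:
    - [0, [-0.0002, 0.0025, 0], [0, 0, 0]]
    - [0, [-0.0005, 0.005, 0], [0, 0, 0]]
    - [0, [-0.0007, 0.0075, 0], [0, 0, 0]]
    - [0, [-0.0009, 0.01, 0], [0, 0, 0]]
    - [0, [-0.0009, 0.01, 0], [0, 0, 0]]

```text
time: 20.83
eef_pos: [557.4, -218.2, 62.0]
tcp_rot: [-0.001, 0.676, 0.737, -0.0]
force: [0.0, -0.2, -0.5]
opening: -0.2
```

Run:
```python
from st import *
st(); im=manip.get_image("wrist"); cv2.imwrite("pics/w20.png",im[0:260,180:440].repeat(2,0).repeat(2,1))
C=wcam(); import pickle; pickle.dump(C[:2],open("C20.pkl","wb")); st()
```

```text
t 20.83 gauge -45.79 31.59 z 61.98 Fg -0.15 -0.02 -0.5 M [-0.11  0.04  0.01] op -0.2
t 20.88 gauge -45.83 31.43 z 62.07 Fg -0.02 -0.3 -0.14 M [ 0.02 -0.02 -0.04] op -0.2
```

View pics/w20.png

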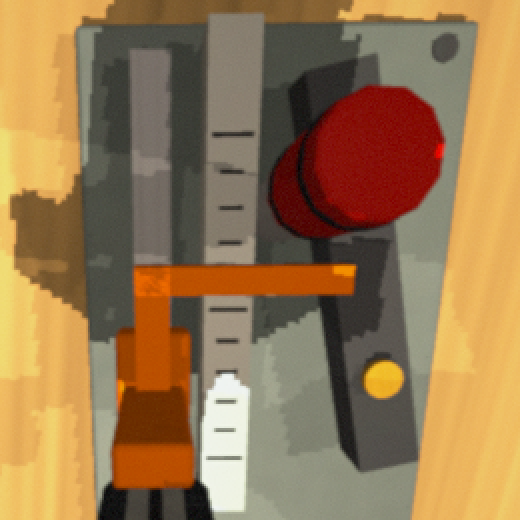

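Run:
```python
from st import *
import pickle
C=(*pickle.load(open("C20.pkl","rb")),None); P=[583.71,-168.8,1.66035]
c,s=np.cos(P[2]),np.sin(P[2])
def g(uv,z):
    w=wray(C,np.array(uv)/2+[180,0],z)[:2]-P[:2]; return (c*w[0]+s*w[1]).round(1),(-s*w[0]+c*w[1]).round(1)
print([g((230,v),32) for v in(133,310,457)],"face",g((260,265),46),"back",g((260,295),46))
```

```text
[(np.float64(50.3), np.float64(8.0)), (np.float64(-0.5), np.float64(6.3)), (np.float64(-50.2), np.float64(4.6))] face (np.float64(14.2), np.float64(0.2)) back (np.float64(5.8), np.float64(-0.2))
```

Request:
play_rows:
  rows:
    - [0, [-0.0002, 0.0015, 0], [0, 0, 0]]
    - [0, [-0.0003, 0.003, 0], [0, 0, 0]]
    - [0, [-0.0004, 0.0045, 0], [0, 0, 0]]
    - [0, [-0.0006, 0.006, 0], [0, 0, 0]]
    - [0, [-0.0007, 0.0075, 0], [0, 0, 0]]

```text
time: 21.3
eef_pos: [557.0, -211.2, 62.2]
tcp_rot: [-0.0, 0.676, 0.737, -0.0]
force: [0.6, -2.3, -0.9]
opening: -0.0
```

Run:
```python
from st import *
st()
```

```text
t 21.3 gauge -38.78 31.31 z 62.2 Fg -2.36 -0.35 -0.93 M [-0.32  0.06  0.02] op -0.0
```

Request:
play_rows:
  rows:
    - [0, [-0.0001, 0.0005, 0], [0, 0, 0]]
    - [0, [-0.0001, 0.001, 0], [0, 0, 0]]
    - [0, [-0.0001, 0.0015, 0], [0, 0, 0]]
    - [0, [-0.0001, 0.0015, 0], [0, 0, 0]]

```text
time: 21.63
eef_pos: [556.9, -210.4, 62.2]
tcp_rot: [0.0, 0.676, 0.737, -0.0]
force: [-0.2, -3.9, -2.3]
opening: 0.2
```

Run:
```python
from st import *
st(); im=manip.get_image("wrist"); cv2.imwrite("pics/w21.png",im[0:260,180:440].repeat(2,0).repeat(2,1))
C=wcam(); import pickle; pickle.dump(C[:2],open("C21.pkl","wb")); st()
```

```text
t 21.63 gauge -38.02 31.33 z 62.21 Fg -3.87 0.54 -2.35 M [-0.76  0.08 -0.01] op 0.2
t 21.68 gauge -38.02 31.34 z 62.23 Fg -3.56 0.77 -2.24 M [-0.82  0.08 -0.03] op -0.1
```

View pics/w21.png

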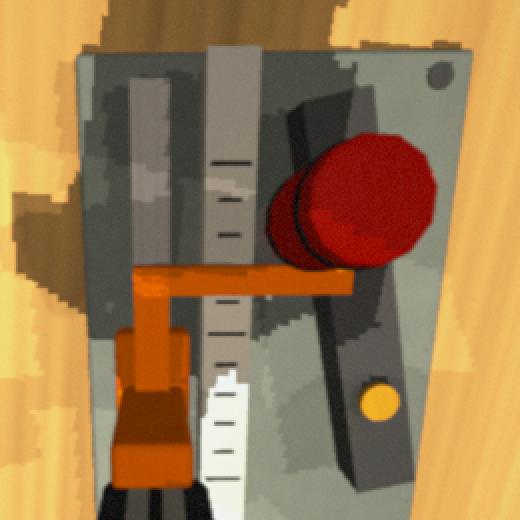

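Run:
```python
from st import *
import pickle
C=(*pickle.load(open("C21.pkl","rb")),None); P=[583.71,-168.8,1.66035]
c,s=np.cos(P[2]),np.sin(P[2])
def g(uv,z):
    w=wray(C,np.array(uv)/2+[180,0],z)[:2]-P[:2]; return (c*w[0]+s*w[1]).round(1),(-s*w[0]+c*w[1]).round(1)
print([g((230,v),32) for v in(163,334,478)],"face",g((260,266),46),"back",g((260,295),46))
for uv in [(365,201)]: print("pintop",g(uv,100))
```

```text
[(np.float64(50.0), np.float64(7.6)), (np.float64(-0.4), np.float64(5.9)), (np.float64(-50.3), np.float64(4.2))] face (np.float64(21.7), np.float64(0.1)) back (np.float64(13.6), np.float64(-0.3))
pintop (np.float64(36.9), np.float64(-8.2))
```

Request:
play_rows:
  rows:
    - [0, [0.0003, -0.003, 0], [0, 0, 0]]
    - [0, [0.001, -0.01, 0], [0, 0, 0]]
    - [0, [0.0018, -0.02, 0.005], [0, 0, 0]]
    - [0, [0.0018, -0.02, 0.03], [0, 0, 0]]
    - [0, [0.0018, -0.02, 0.06], [0, 0, 0]]

```text
time: 22.1
eef_pos: [557.3, -230.6, 121.5]
tcp_rot: [-0.002, 0.677, 0.736, -0.001]
force: [0.6, -0.9, -0.2]
opening: -0.0
```

Request:
play_rows:
  rows:
    - [0, [0, 0, 0.03], [0, 0, 0]]
    - [0, [0, 0, 0.06], [0, 0, 0]]
    - [0, [0.0, 0, 0.06], [0, 0, 0]]
    - [0, [0, 0, 0.06], [0, 0, 0]]
    - [0, [0, 0, 0.06], [0, 0, 0]]

```text
time: 22.52
eef_pos: [558.6, -229.8, 182.2]
tcp_rot: [-0.0, 0.676, 0.737, 0.0]
force: [-0.6, 0.2, 0.1]
opening: -0.1
```

Run:
```python
from st import *
st(); im=manip.get_image("wrist"); C=wcam(); st(); cv2.imwrite("pics/w22.png",cv2.resize(im[0:260,150:430],None,fx=2.5,fy=2.3,interpolation=cv2.INTER_CUBIC))
import pickle; pickle.dump(C[:2],open("C22.pkl","wb"))
im=manip.get_image("scene"); cv2.imwrite("pics/s22.png",cv2.resize(im[160:240,140:230],None,fx=7,fy=7,interpolation=cv2.INTER_CUBIC))
im=manip.get_image("top"); cv2.imwrite("pics/t22.png",cv2.resize(im[130:190,275:375],None,fx=7,fy=7,interpolation=cv2.INTER_CUBIC))
```

```text
t 22.52 gauge -57.45 31.57 z 182.2 Fg 0.24 0.53 0.11 M [-0.04 -0.01 -0.  ] op -0.1
t 22.57 gauge -57.16 31.97 z 181.42 Fg 0.48 0.02 0.17 M [ 0.03 -0.01  0.  ] op 0.1
```

View pics/w22.png

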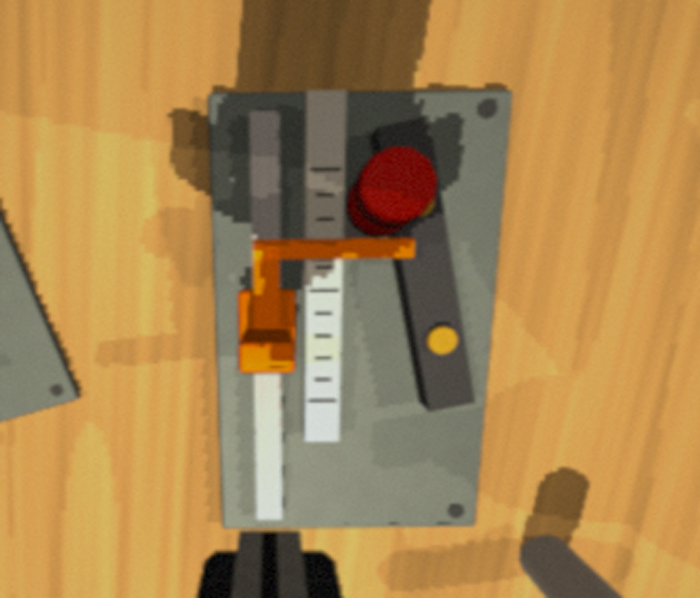

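View pics/s22.png

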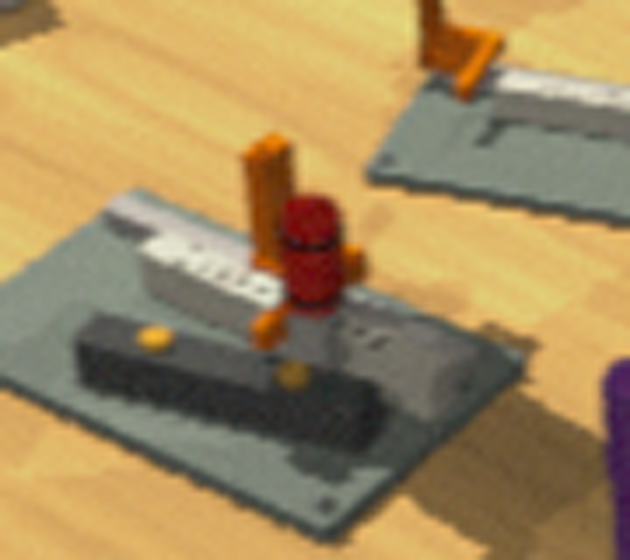

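View pics/t22.png

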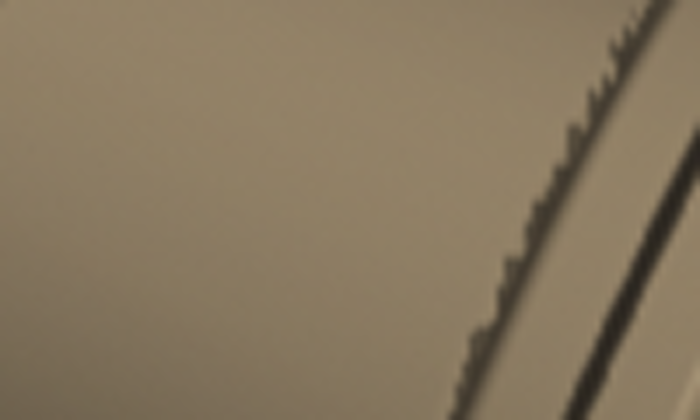

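Run:
```python
from st import *
import pickle
from fit import least_squares
C=(*pickle.load(open("C22.pkl","rb")),None)
px=lambda a:np.array(a)/[2.5,2.3]+[150,0]
def gl(p,a,z):
    w=wray(C,px(a),z)[:2]-p[:2]; c,s=np.cos(p[2]),np.sin(p[2]); return np.array([c*w[0]+s*w[1],-s*w[0]+c*w[1]])
L=[((210,95),10,85,55),((510,92),10,85,-70),((225,527),10,-125,55),((474,525),10,-125,-70),((325,170),32,50,None),((322,290),32,0,None),((322,400),32,-50,None),((307,90),32,80,15),((347,90),32,80,0),((305,440),32,-70,15),((340,440),32,-70,0)]
def f(p):
    r=[]
    for a,z,X,Y in L:
        g=gl(p,a,z); r.append(g[0]-X)
        if Y is not None:r.append(g[1]-Y)
    return np.array(r)
r=least_squares(f,[584,-169,1.66],x_scale=[10,10,.1]);p=r.x;print(p,r.fun.round(1))
print("top",gl(p,(398,185),100),"bot",gl(p,(380.5,204.5),56),"face",gl(p,(330,240),46),gl(p,(330,259),46))
c,s=np.cos(p[2]),np.sin(p[2]); W=lambda X,Y,Z:[p[0]+c*X-s*Y,p[1]+s*X+c*Y,Z]
for X in(31,32,34,36):
    print(X,((wproj(C,[W(X,-10,100),W(X,-10,56)])-[150,0])*[2.5,2.3]).round(0).tolist(), ((proj("scene",[W(X,-10,100),W(X,-10,56)])-[140,160])*7).round(0).tolist())
print("scene chk", ((proj("scene",[W(80,15,32),W(80,0,32),W(-70,0,32),W(85,-70,10)])-[140,160])*7).round(0).tolist())
```

```text
[ 583.97263646 -168.37702055    1.66728009] [-1.6 -1.6 -1.8  1.5  1.6 -1.6  1.4  1.2 -0.5  0.1  0.  -0.1  0.1 -0.2
  0.   0.7  0.4  0.5  0. ]
top [36.32989218 -8.87825898] bot [ 33.72691507 -10.49476219] face [20.8724221   6.81729396] [13.29843334  6.71403133]
31 [[401.0, 202.0], [379.0, 212.0]] [[291.0, 201.0], [302.0, 293.0]]
32 [[401.0, 199.0], [379.0, 209.0]] [[293.0, 201.0], [304.0, 294.0]]
34 [[401.0, 193.0], [379.0, 204.0]] [[298.0, 203.0], [308.0, 296.0]]
36 [[402.0, 186.0], [379.0, 198.0]] [[302.0, 205.0], [312.0, 297.0]]
scene chk [[447.0, 351.0], [422.0, 372.0], [131.0, 243.0], [320.0, 522.0]]
```

Request:
play_rows:
  rows:
    - [0.6, [0.006, 0.02, 0], [0, 0, -7]]
    - [0.6, [0.012, 0.04, 0], [0, 0, -14]]
    - [0.6, [0.018, 0.06, 0], [0, 0, -21]]
    - [0.6, [0.024, 0.08, 0], [0, 0, -28]]
    - [0.6, [0.0313, 0.0959, 0], [0, 0, -35]]

```text
time: 23.08
eef_pos: [589.6, -131.8, 180.9]
tcp_rot: [-0.001, 0.868, 0.497, -0.001]
force: [0.0, -0.3, -0.1]
opening: 51.0
```

Request:
play_rows:
  rows:
    - [0.6, [0, 0, 0], [0, 0, -7]]
    - [0.6, [0, 0, 0], [0, 0, -14]]
    - [0.6, [0, 0, 0], [0, 0, -21]]
    - [0.6, [0, 0, 0], [0, 0, -28]]
    - [0.6, [0, 0, 0], [0, 0, -35]]

```text
time: 23.5
eef_pos: [589.6, -133.6, 181.0]
tcp_rot: [-0.0, 0.977, 0.213, -0.001]
force: [0.1, -0.9, -0.9]
opening: 51.2
```

Request:
play_rows:
  rows:
    - [0.6, [0, 0, 0], [0, 0, -7]]
    - [0.6, [0, 0, 0], [0, 0, -14]]
    - [0.6, [0, 0, 0], [0, 0, -19.6]]
    - [0.6, [0, 0, -0.01], [0, 0, -19.6]]
    - [0.6, [0, 0, -0.03], [0, 0, -19.6]]

```text
time: 23.92
eef_pos: [591.2, -134.4, 152.3]
tcp_rot: [0.001, 0.999, 0.048, 0.001]
force: [-0.1, 0.1, -0.3]
opening: 51.7
```

Request:
play_rows:
  rows:
    - [0.6, [0, 0, 0], [0, 0, 0]]
    - [0.6, [0, 0, 0], [0, 0, 0]]

```text
time: 24.08
eef_pos: [588.9, -133.3, 150.4]
tcp_rot: [-0.001, 0.999, 0.047, -0.002]
force: [-0.1, 0.3, 0.7]
opening: 51.1
```

Run:
```python
from st import *
im=manip.get_image("wrist"); C=wcam(); o=st(); print(yaw(o),o["tcp_rot"].round(4)); cv2.imwrite("pics/w23.png",im)
import pickle; pickle.dump(C[:2],open("C23.pkl","wb"))
```

```text
t 24.13 gauge 35.04 -8.49 z 151.58 Fg -0.0 0.64 1.34 M [-0.02 -0.05  0.02] op 51.0
-84.64208115463481 [-1.000e-04  9.989e-01  4.670e-02 -8.000e-04]
```

View pics/w23.png

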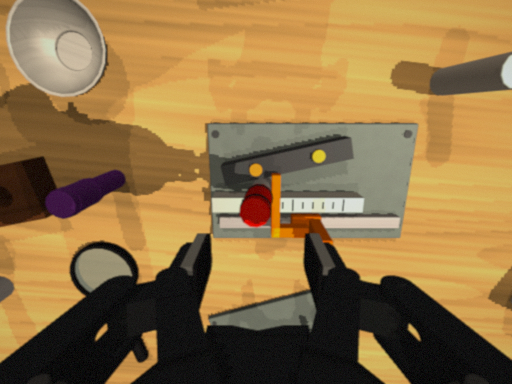

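Run:
```python
from st import *
import pickle
im=cv2.imread("pics/w23.png"); cv2.imwrite("pics/w23a.png",cv2.resize(im[115:245,200:330],None,fx=5,fy=4.5,interpolation=cv2.INTER_CUBIC))
C=(*pickle.load(open("C23.pkl","rb")),None); p=[583.97,-168.4,1.664]
c,s=np.cos(p[2]),np.sin(p[2]); W=lambda X,Y,Z:[p[0]+c*X-s*Y,p[1]+s*X+c*Y,Z]
for X in(31,33,35): print(X,((wproj(C,[W(X,-10,z) for z in(100,56,32)])-[200,115])*[5,4.5]).round(0).tolist())
print(((wproj(C,[W(85,-70,10),W(-125,-70,10),W(0,0,32),W(50,7,32),W(-50,7,32)])-[200,115])*[5,4.5]).round(0).tolist())
```

```text
31 [[304.0, 438.0], [301.0, 362.0], [300.0, 330.0]]
33 [[290.0, 438.0], [290.0, 361.0], [290.0, 330.0]]
35 [[277.0, 438.0], [279.0, 361.0], [279.0, 330.0]]
[[28.0, 42.0], [1083.0, 42.0], [456.0, 374.0], [204.0, 404.0], [705.0, 404.0]]
```

View pics/w23a.png

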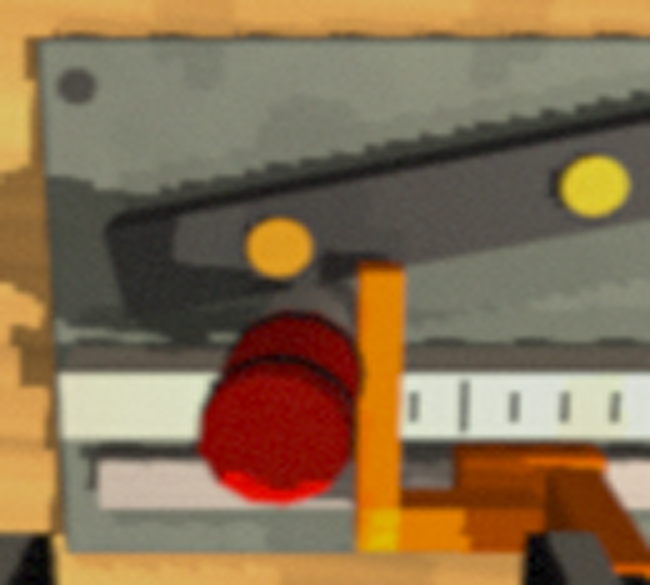

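Request:
play_rows:
  rows:
    - [0.6, [0, 0, -0.03], [0, 0, 0]]
    - [0.6, [0, 0, -0.06], [0, 0, 0]]
    - [0.6, [0, 0, -0.085], [0, 0, 0]]
    - [0.6, [0, 0, -0.098], [0, 0, 0]]
    - [0.6, [0, 0, -0.098], [0, 0, 0]]

```text
time: 24.55
eef_pos: [588.7, -133.3, 52.1]
tcp_rot: [-0.001, 0.999, 0.046, -0.002]
force: [-0.8, 0.6, -0.2]
opening: 51.5
```

Request:
play_rows:
  rows:
    - [0.5, [0, 0, 0], [0, 0, 0]]
    - [0.5, [0, 0, 0], [0, 0, 0]]

```text
time: 24.72
eef_pos: [591.3, -134.7, 55.9]
tcp_rot: [0.001, 0.999, 0.046, 0.001]
force: [-0.0, -0.6, 0.1]
opening: 42.7
```

Run:
```python
from st import *
im=manip.get_image("wrist"); C=wcam(); o=st(); print(yaw(o),o["tcp_rot"].round(4)); cv2.imwrite("pics/w24.png",im)
```

```text
t 24.77 gauge 34.17 -10.17 z 56.09 Fg -0.13 -0.58 0.4 M [ 0.02  0.04 -0.  ] op 42.8
-84.70228946098678 [6.000e-04 9.989e-01 4.620e-02 1.500e-03]
```

View pics/w24.png

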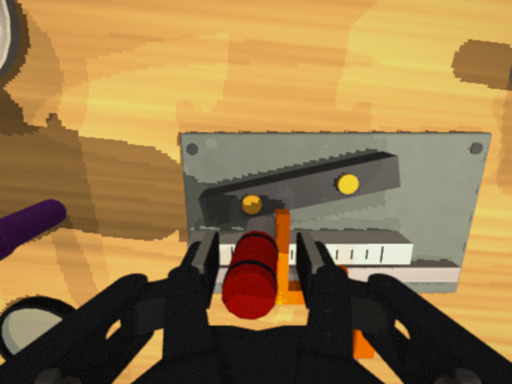

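Request:
play_rows:
  rows:
    - [0.4, [0, -0.0008, -0.002], [0, 0, 0]]
    - [0.35, [0, -0.0008, -0.002], [0, 0, 0]]
    - [0.3, [0, -0.0008, -0.002], [0, 0, 0]]
    - [0.27, [0, -0.0008, -0.002], [0, 0, 0]]
  grip_force: 30

```text
time: 25.1
eef_pos: [590.7, -135.5, 52.9]
tcp_rot: [0.001, 0.999, 0.046, 0.001]
force: [0.9, -0.4, 2.1]
opening: 23.8
```

Request:
play_rows:
  rows:
    - [0.2, [0, 0, 0], [0, 0, 0]]
    - [0, [0, 0, 0], [0, 0, 0]]
    - [0, [0, 0, 0], [0, 0, 0]]
    - [0, [0, 0, 0], [0, 0, 0]]

```text
time: 25.43
eef_pos: [590.7, -135.6, 52.8]
tcp_rot: [0.001, 0.999, 0.046, 0.001]
force: [1.3, -2.3, 6.4]
opening: 23.5
```

Run:
```python
from st import *
im=manip.get_image("wrist"); C=wcam(); o=st(); print(yaw(o),o["tcp_rot"].round(4)); cv2.imwrite("pics/w25.png",im[120:330,150:410].repeat(2,0).repeat(2,1))
```

```text
t 25.48 gauge 33.35 -9.39 z 52.8 Fg -2.67 -0.62 6.09 M [-0.57 -0.1  -0.  ] op 23.4
-84.72641062555161 [7.000e-04 9.989e-01 4.600e-02 7.000e-04]
```

View pics/w25.png

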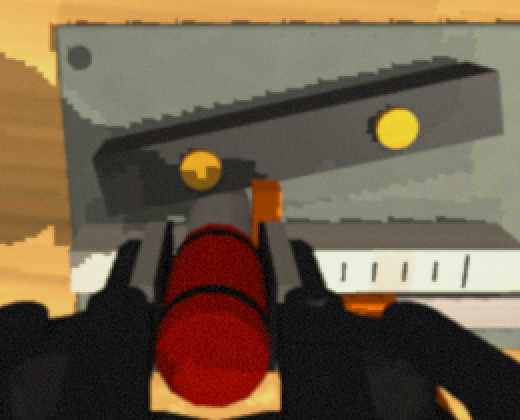

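Request:
play_rows:
  rows:
    - [0, [0, 0, 0.0003], [0.5, 0.05, 0]]
    - [0, [0, 0, 0.0005], [1.0, 0.1, 0]]
    - [0, [0, 0, 0.0005], [1.5, 0.15, 0]]
    - [0, [0, 0, 0.0005], [1.5, 0.15, 0]]
    - [0, [0, 0, 0.0005], [1.5, 0.15, 0]]
  grip_force: 40

```text
time: 25.9
eef_pos: [590.6, -136.0, 52.8]
tcp_rot: [-0.012, 0.999, 0.046, -0.0]
force: [3.2, -4.3, 0.6]
opening: 23.2
```

```bash
cat > tilt.py <<'E'
from st import *
def snap(n):
    im=manip.get_image("wrist"); C=wcam(); o=st(); cv2.imwrite(f"pics/{n}.png",im[120:330,150:410].repeat(2,0).repeat(2,1))
    w=o["eef_pos"]; R=C[1][:3,:3]
    print("vertical line thru TCP xy in crop:",((wproj(C,[[w[0],w[1],z] for z in(100,56,45,36)])-[150,120])*2).round(0).tolist(), o["tcp_rot"].round(4))
E
python3 -c "
from tilt import *
snap('w26')"
```

```text
t 25.95 gauge 32.87 -9.22 z 52.81 Fg -5.37 -1.83 0.21 M [-1.37 -0.58 -0.03] op 23.2
vertical line thru TCP xy in crop: [[208.0, 358.0], [214.0, 256.0], [215.0, 239.0], [215.0, 226.0]] [-1.220e-02  9.989e-01  4.570e-02 -1.000e-04]
```

View pics/w26.png

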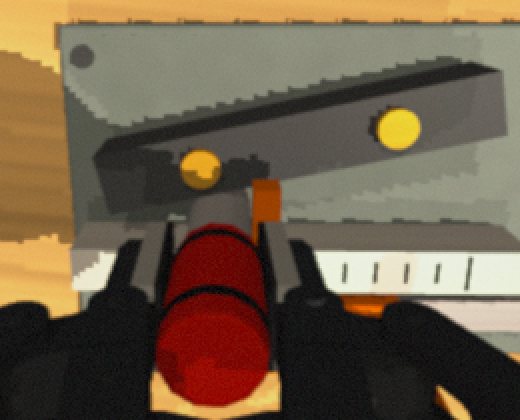

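Request:
play_rows:
  rows:
    - [0, [0.0003, 0.0007, 0], [0, 0, 0]]
    - [0, [0.0003, 0.0014, 0], [0, 0, 0]]
    - [0, [0.0003, 0.0014, 0], [0, 0, 0]]
    - [0, [0.0003, 0.0014, 0], [0, 0, 0]]

```text
time: 26.28
eef_pos: [590.6, -135.8, 52.8]
tcp_rot: [-0.011, 0.999, 0.046, -0.0]
force: [1.4, -7.0, -1.6]
opening: 23.0
```

```bash
python3 -c "
from tilt import *
snap('w27')"
```

```text
t 26.33 gauge 33.05 -9.24 z 52.81 Fg -8.18 -1.32 -0.43 M [-1.89 -0.45  0.01] op 23.4
vertical line thru TCP xy in crop: [[208.0, 358.0], [214.0, 256.0], [215.0, 239.0], [215.0, 226.0]] [-1.110e-02  9.989e-01  4.550e-02 -3.000e-04]
```

View pics/w27.png

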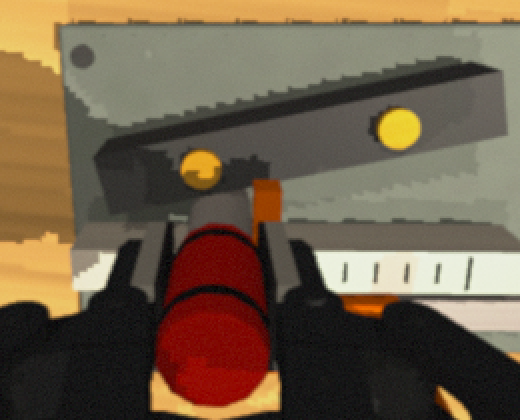

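Request:
play_rows:
  rows:
    - [0, [0, 0.0004, -0.0003], [0, 0, 0]]
    - [0, [0, 0.0008, -0.0005], [0, 0, 0]]
    - [0, [0, 0.0008, -0.0005], [0, 0, 0]]
    - [0, [0, 0.0008, -0.0005], [0, 0, 0]]

```text
time: 26.67
eef_pos: [590.6, -135.8, 52.8]
tcp_rot: [-0.011, 0.999, 0.045, -0.0]
force: [1.5, -8.3, 2.3]
opening: 23.1
```

```bash
python3 -c "
from tilt import *
st()"
```

```text
t 26.67 gauge 33.08 -9.29 z 52.77 Fg -8.45 -0.69 2.3 M [-2.01 -0.28  0.05] op 23.1
```

Request:
play_rows:
  rows:
    - [0, [0, 0.0005, 0], [0, 0, 0]]
    - [0, [0, 0.001, 0], [0, 0, 0]]
    - [0, [0, 0.001, 0], [0, 0, 0]]
    - [0, [0, 0.001, 0], [0, 0, 0]]

```text
time: 27.0
eef_pos: [590.6, -135.6, 52.8]
tcp_rot: [-0.01, 0.999, 0.045, 0.0]
force: [1.6, -9.8, 2.4]
opening: 23.3
```

```bash
python3 -c "
from tilt import *
snap('w28')"
```

```text
t 27.05 gauge 33.22 -9.31 z 52.78 Fg -8.7 -0.6 1.15 M [-2.37 -0.35  0.04] op 23.4
vertical line thru TCP xy in crop: [[209.0, 358.0], [214.0, 256.0], [214.0, 239.0], [215.0, 226.0]] [-0.0099  0.9989  0.0452  0.    ]
```

View pics/w28.png

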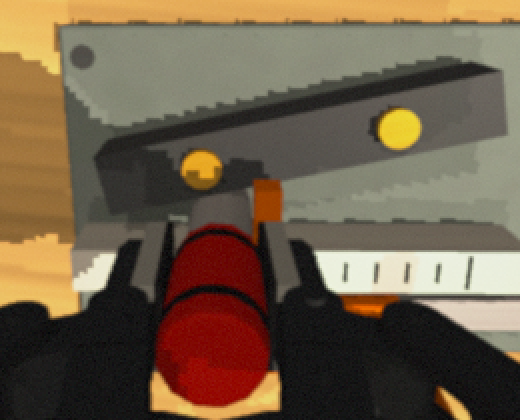

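```bash
cat >> tilt.py <<'E'
def axis_tilt(im,C,xy):
    """fit pin axis: tilt along gauge x in deg from red silhouette mids (handle z 60..96)"""
    hsv=cv2.cvtColor(im,cv2.COLOR_BGR2HSV); m=((hsv[...,0]<8)|(hsv[...,0]>172))&(hsv[...,1]>150)&(hsv[...,2]>40)
    g=np.array([np.cos(P[2]),np.sin(P[2]),0]); res=[]
    for z in np.arange(60,94,3.):
        a=wproj(C,[[xy[0],xy[1],z]])[0]; b=wproj(C,[np.array([xy[0],xy[1],z])+g])[0]
        r=int(round(a[1])); cols=np.where(m[r,200:320])[0]+200
        if len(cols)<15: continue
        k=(b[0]-a[0]); res.append((z,((cols.min()+cols.max())/2-a[0])/k,len(cols)/abs(k)))
    res=np.array(res); print(res.round(2).tolist()); q=np.polyfit(res[:,0],res[:,1],1); print("tilt deg fwd",np.degrees(np.arctan(q[0])).round(2))
E
python3 -c "
from tilt import *
im=manip.get_image('wrist'); C=wcam(); cv2.imwrite('pics/w29.png',im); axis_tilt(im,C,C[2]['eef_pos']); st()"
```

```text
[[60.0, -0.72, 24.5], [63.0, -0.77, 24.03], [66.0, -0.57, 24.09], [69.0, -0.62, 24.64], [72.0, -0.68, 17.1], [75.0, -0.49, 13.3], [78.0, -0.55, 18.8], [81.0, -0.85, 21.23], [84.0, -0.22, 21.68], [87.0, -0.06, 22.55], [90.0, -0.36, 24.23], [93.0, -0.43, 24.52]]
tilt deg fwd 0.79
t 27.1 gauge 33.21 -9.31 z 52.79 Fg -9.13 -1.53 1.38 M [-2.35 -0.37  0.02] op 23.1
```

Request:
play_rows:
  rows:
    - [0, [0, 0.0002, 0], [0.4, 0.04, 0]]
    - [0, [0, 0.0003, 0], [0.8, 0.08, 0]]
    - [0, [0, 0.0003, 0], [0.8, 0.08, 0]]
    - [0, [0, 0.0003, 0], [0.8, 0.08, 0]]

```text
time: 27.43
eef_pos: [590.7, -135.9, 52.8]
tcp_rot: [-0.017, 0.999, 0.045, -0.0]
force: [0.7, -10.2, 1.0]
opening: 22.9
```

```bash
python3 -c "
from tilt import *
st();im=manip.get_image('wrist'); C=wcam(); axis_tilt(im,C,C[2]['eef_pos']); print(C[2]['tcp_rot'].round(4)); st()"
```

```text
t 27.43 gauge 32.96 -9.3 z 52.78 Fg -10.22 0.3 1.01 M [-2.55 -0.32 -0.08] op 22.9
[[60.0, -0.81, 24.51], [63.0, -0.9, 24.05], [66.0, -0.73, 24.1], [69.0, -0.83, 24.65], [72.0, -0.93, 17.61], [75.0, -1.02, 14.29], [78.0, -0.88, 19.3], [81.0, -1.93, 20.3], [84.0, -1.55, 22.63], [87.0, -0.51, 22.57], [90.0, -0.85, 24.26], [93.0, -0.96, 24.55]]
tilt deg fwd -0.4
[-1.660e-02  9.989e-01  4.490e-02 -2.000e-04]
t 27.48 gauge 32.94 -9.31 z 52.81 Fg -9.34 -0.92 1.5 M [-2.63 -0.32  0.01] op 23.0
```

Request:
play_rows:
  rows:
    - [0, [0.0001, -0.001, 0], [0, 0, 0]]
    - [0, [0.0002, -0.002, 0], [0, 0, 0]]
    - [0, [0.0003, -0.003, 0], [0, 0, 0]]
    - [0, [0.0003, -0.003, 0], [0, 0, 0]]
    - [0, [0.0003, -0.003, 0], [0, 0, 0]]

```text
time: 27.9
eef_pos: [590.7, -136.2, 52.7]
tcp_rot: [-0.019, 0.999, 0.046, -0.001]
force: [0.4, -6.1, 3.6]
opening: 23.4
```

```bash
python3 -c "
from tilt import *
st();im=manip.get_image('wrist'); C=wcam(); axis_tilt(im,C,C[2]['eef_pos']); print(C[2]['tcp_rot'].round(4)); st()"
```

```text
t 27.9 gauge 32.64 -9.35 z 52.74 Fg -6.12 0.22 3.56 M [-1.64 -0.17 -0.03] op 23.4
[[60.0, -0.84, 24.51], [63.0, -0.95, 24.04], [66.0, -0.79, 24.1], [69.0, -0.9, 24.65], [72.0, -0.76, 18.12], [75.0, -1.12, 14.29], [78.0, -0.99, 19.78], [81.0, -2.29, 20.77], [84.0, -0.76, 21.7], [87.0, -0.66, 22.57], [90.0, -1.01, 24.26], [93.0, -1.14, 24.55]]
tilt deg fwd -0.44
[-1.870e-02  9.988e-01  4.550e-02 -7.000e-04]
t 27.95 gauge 32.63 -9.39 z 52.77 Fg -6.0 0.63 3.72 M [-1.65 -0.13 -0.06] op 23.1
```

Request:
play_rows:
  rows:
    - [0, [0.0001, -0.001, 0.0001], [-0.2, 0, 0]]
    - [0, [0.0002, -0.002, 0.0002], [-0.4, 0, 0]]
    - [0, [0.0003, -0.003, 0.0002], [-0.6, 0, 0]]
    - [0, [0.0004, -0.004, 0.0002], [-0.6, 0, 0]]
    - [0, [0.0004, -0.004, 0.0002], [-0.6, 0, 0]]

```text
time: 28.37
eef_pos: [590.8, -136.4, 52.6]
tcp_rot: [-0.017, 0.999, 0.047, -0.002]
force: [0.5, 0.7, 7.1]
opening: 22.8
```

```bash
python3 -c "
from tilt import *
st();im=manip.get_image('wrist'); C=wcam(); axis_tilt(im,C,C[2]['eef_pos']); print(C[2]['tcp_rot'].round(4)); st()"
```

```text
t 28.37 gauge 32.46 -9.42 z 52.65 Fg 0.61 -0.51 7.11 M [-0.33  0.06 -0.05] op 22.8
[[60.0, -0.54, 23.95], [63.0, -0.64, 24.56], [66.0, -0.74, 24.08], [69.0, -0.83, 24.63], [72.0, -0.68, 18.1], [75.0, -1.03, 14.77], [78.0, -0.88, 20.25], [81.0, -0.98, 21.23], [84.0, -0.62, 21.68], [87.0, -0.74, 23.0], [90.0, -0.85, 24.24], [93.0, -0.96, 24.53]]
tilt deg fwd -0.41
[-0.0164  0.9988  0.0465 -0.0017]
t 28.42 gauge 32.41 -9.42 z 52.67 Fg -1.0 -0.21 8.24 M [-0.36  0.1   0.02] op 23.2
```

Request:
play_rows:
  rows:
    - [0, [0, 0, 0.0004], [0, 0, 0]]
    - [0, [0, 0, 0.0007], [0, 0, 0]]
    - [0, [0, 0, 0.0007], [0, 0, 0]]

```text
time: 28.67
eef_pos: [590.8, -136.4, 52.7]
tcp_rot: [-0.016, 0.999, 0.047, -0.002]
force: [0.7, -1.0, 2.5]
opening: 23.1
```

```bash
python3 -c "
from tilt import *
st()"
```

```text
t 28.67 gauge 32.42 -9.34 z 52.72 Fg -1.02 -0.59 2.52 M [-0.1  -0.16 -0.05] op 23.1
```

Request:
play_rows:
  rows:
    - [0.35, [0, 0, 0], [0, 0, 0]]
    - [0.45, [0, 0, 0], [0, 0, 0]]
    - [0.45, [0, 0, 0], [0, 0, 0]]
    - [0.45, [0, 0, 0], [0, 0, 0]]

```text
time: 29.0
eef_pos: [590.6, -137.6, 52.7]
tcp_rot: [-0.015, 0.999, 0.046, -0.002]
force: [0.1, -1.2, -0.0]
opening: 38.2
```

```bash
python3 -c "
from tilt import *
st();im=manip.get_image('wrist'); C=wcam(); axis_tilt(im,C,C[2]['eef_pos']);cv2.imwrite('pics/w30.png',im[120:330,150:410].repeat(2,0).repeat(2,1))"
```

```text
t 29.0 gauge 31.32 -9.11 z 52.68 Fg -1.24 0.0 -0.05 M [-0.01 -0.02 -0.02] op 38.2
[[60.0, 0.84, 23.42], [63.0, 0.46, 23.5], [66.0, 0.87, 23.05], [69.0, 1.01, 23.11], [72.0, 0.88, 13.58], [75.0, 1.25, 15.28], [78.0, 0.87, 18.81], [81.0, 0.5, 20.77], [84.0, 1.3, 21.7], [87.0, 1.38, 22.57], [90.0, -2.96, 23.81], [93.0, 0.86, 23.68]]
tilt deg fwd -1.8
```

View pics/w30.png

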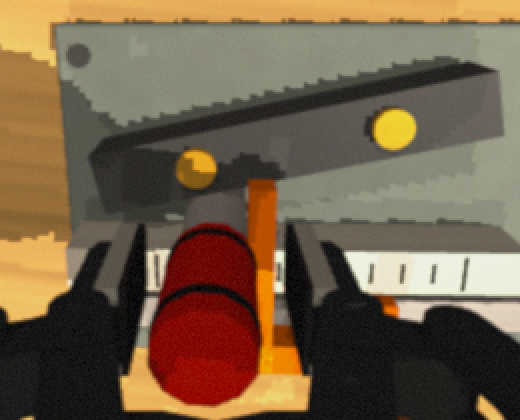

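Request:
play_rows:
  rows:
    - [0.5, [0, 0.001, 0.02], [0, 0, 0]]
    - [0.5, [0, 0.001, 0.045], [0, 0, 0]]
    - [0.5, [0, 0.001, 0.08], [-0.8, -0.08, 0]]
    - [0.5, [0, 0.001, 0.1], [-1.7, -0.15, 0]]
    - [0.5, [0, 0.001, 0.1], [-1.7, -0.15, 0]]

```text
time: 29.47
eef_pos: [593.6, -137.7, 157.4]
tcp_rot: [0.001, 0.999, 0.047, 0.003]
force: [1.0, -0.1, 0.3]
opening: 42.8
```

Request:
play_rows:
  rows:
    - [0.5, [0, 0, 0], [0, 0, 0]]
    - [0.5, [0, 0, 0], [0, 0, 0]]
    - [0.5, [0, 0, 0], [0, 0, 0]]

```text
time: 29.72
eef_pos: [590.2, -136.7, 151.8]
tcp_rot: [-0.001, 0.999, 0.046, -0.002]
force: [-0.6, 0.6, -1.3]
opening: 42.7
```

```bash
python3 -c "
from tilt import *
st();im=manip.get_image('wrist'); C=wcam(); st(); axis_tilt(im,C,C[2]['eef_pos']);cv2.imwrite('pics/w31.png',cv2.resize(im[115:245,200:330],None,fx=5,fy=4.5,interpolation=cv2.INTER_CUBIC))
im=manip.get_image('scene'); cv2.imwrite('pics/s31.png',cv2.resize(im[160:240,140:230],None,fx=7,fy=7,interpolation=cv2.INTER_CUBIC))
p=[583.97,-168.4,1.664]
c,s=np.cos(p[2]),np.sin(p[2]); W=lambda X,Y,Z:[p[0]+c*X-s*Y,p[1]+s*X+c*Y,Z]
for X in(31,33,35): print(X,((wproj(C,[W(X,-10,z) for z in(100,56,32)])-[200,115])*[5,4.5]).round(0).tolist())
print(((wproj(C,[W(85,-70,10),W(-125,-70,10),W(0,0,32),W(50,7,32),W(-50,7,32)])-[200,115])*[5,4.5]).round(0).tolist())
"
```

```text
t 29.72 gauge 32.23 -8.78 z 151.76 Fg 0.64 0.52 -1.33 M [0.   0.01 0.03] op 42.7
t 29.77 gauge 32.03 -8.82 z 151.78 Fg -0.03 -0.3 0.03 M [0.02 0.05 0.02] op 42.7
[[60.0, -0.3, 23.04], [63.0, -0.31, 22.77], [66.0, -0.31, 22.5], [69.0, -0.31, 22.23], [72.0, -0.31, 21.96], [75.0, -0.31, 21.69], [78.0, 0.1, 22.25], [81.0, -0.31, 22.78], [84.0, -0.31, 22.49], [87.0, 0.09, 22.99], [90.0, -0.31, 23.48], [93.0, -0.31, 23.16]]
tilt deg fwd 0.2
31 [[284.0, 439.0], [285.0, 362.0], [285.0, 330.0]]
33 [[271.0, 439.0], [274.0, 362.0], [275.0, 330.0]]
35 [[257.0, 439.0], [262.0, 362.0], [265.0, 330.0]]
[[14.0, 43.0], [1068.0, 41.0], [441.0, 374.0], [190.0, 404.0], [690.0, 403.0]]
```

View pics/w31.png

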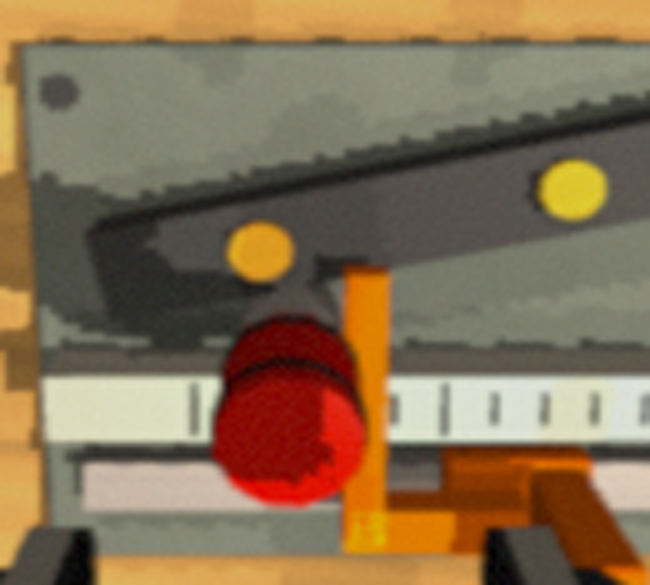

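View pics/s31.png

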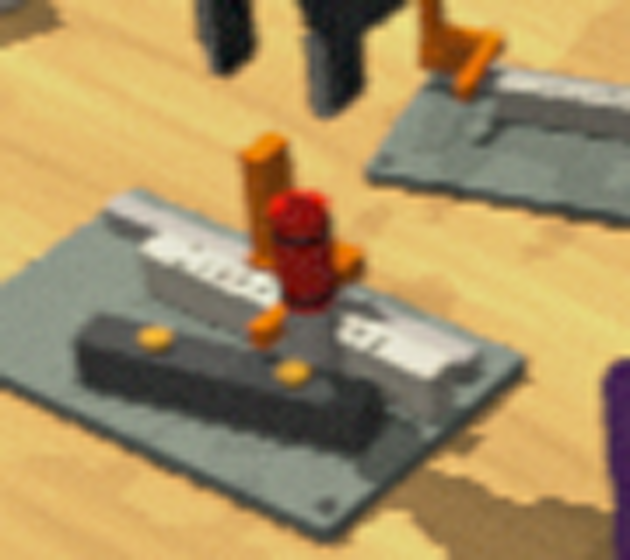

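Request:
play_rows:
  rows:
    - [0.2, [-0.004, -0.015, 0.015], [0, 0, 7]]
    - [0, [-0.01, -0.035, 0.029], [0, 0, 14]]
    - [0, [-0.018, -0.055, 0.029], [0, 0, 21]]
    - [0, [-0.025, -0.075, 0.029], [0, 0, 28]]
    - [0, [-0.032, -0.097, 0.029], [0, 0, 35]]

```text
time: 30.23
eef_pos: [558.5, -234.5, 181.6]
tcp_rot: [-0.0, 0.938, 0.347, -0.001]
force: [0.5, -0.5, -1.0]
opening: 0.0
```

Request:
play_rows:
  rows:
    - [0, [0, 0, 0], [0, 0, 7]]
    - [0, [0, 0, 0], [0, 0, 14]]
    - [0, [0, 0, 0], [0, 0, 21]]
    - [0, [0, 0, 0], [0, 0, 28]]
    - [0, [0, 0, 0], [0, 0, 35]]

```text
time: 30.65
eef_pos: [558.5, -234.3, 181.2]
tcp_rot: [-0.0, 0.79, 0.613, -0.001]
force: [-0.6, -0.6, 0.3]
opening: 0.1
```

Request:
play_rows:
  rows:
    - [0, [0, 0, 0], [0, 0, 7]]
    - [0, [0, 0, 0], [0, 0, 14]]
    - [0, [0, 0, 0], [0, 0, 19.6]]
    - [0, [0, 0, 0], [0, 0, 19.6]]
    - [0, [0, 0, -0.03], [0, 0, 19.6]]

```text
time: 31.07
eef_pos: [562.5, -236.5, 156.1]
tcp_rot: [0.005, 0.678, 0.735, 0.001]
force: [1.7, -0.9, 0.1]
opening: 0.2
```

Request:
play_rows:
  rows:
    - [0, [0, 0, -0.02], [0, 0, 0]]
    - [0, [0, 0, -0.03], [0, 0, 0]]
    - [0, [0, 0, -0.03], [0, 0, 0]]
    - [0, [0, 0, -0.03], [0, 0, 0]]

```text
time: 31.4
eef_pos: [558.9, -234.3, 121.8]
tcp_rot: [0.0, 0.677, 0.736, -0.001]
force: [0.2, -0.4, 0.2]
opening: -0.2
```

```bash
python3 -c "
from tilt import *
o=st();print(yaw(o),o['tcp_rot'].round(4));im=manip.get_image('wrist'); cv2.imwrite('pics/w32.png',im)
"
```

```text
t 31.4 gauge -61.99 31.69 z 121.77 Fg -0.4 -0.2 0.16 M [-0.03 -0.02 -0.02] op -0.2
4.802493263285877 [ 0.      0.6769  0.7361 -0.0009]
```

View pics/w32.png

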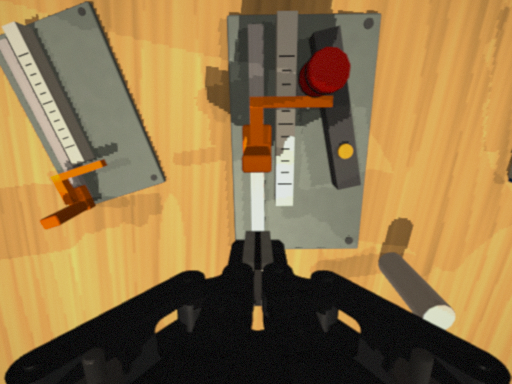

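Request:
play_rows:
  rows:
    - [0, [0, 0, -0.02], [0, 0, 0]]
    - [0, [0, 0, -0.04], [0, 0, 0]]
    - [0, [0, 0, -0.06], [0, 0, 0]]
    - [0, [0, 0, -0.06], [0, 0, 0]]
    - [0, [0, 0, -0.06], [0, 0, 0]]

```text
time: 31.87
eef_pos: [559.3, -234.3, 62.6]
tcp_rot: [0.0, 0.676, 0.736, -0.001]
force: [-0.7, 0.4, 1.1]
opening: 0.4
```

Request:
play_rows:
  rows:
    - [0, [-0.0005, 0.005, 0], [0, 0, 0]]
    - [0, [-0.001, 0.01, 0], [0, 0, 0]]
    - [0, [-0.0014, 0.015, 0], [0, 0, 0]]
    - [0, [-0.0016, 0.018, 0], [0, 0, 0]]
    - [0, [-0.0016, 0.018, 0], [0, 0, 0]]

```text
time: 32.28
eef_pos: [558.0, -214.6, 62.7]
tcp_rot: [0.0, 0.676, 0.737, 0.0]
force: [-0.4, -0.0, -0.5]
opening: 0.2
```

```bash
python3 -c "
from tilt import *
st()"
```

```text
t 32.28 gauge -42.26 30.69 z 62.73 Fg -0.0 0.44 -0.53 M [ 0.01 -0.   -0.08] op 0.2
```

Request:
play_rows:
  rows:
    - [0, [-0.0001, 0.001, 0], [0, 0, 0]]
    - [0, [-0.0002, 0.002, 0], [0, 0, 0]]
    - [0, [-0.0003, 0.003, 0], [0, 0, 0]]
    - [0, [-0.0003, 0.003, 0], [0, 0, 0]]

```text
time: 32.62
eef_pos: [557.1, -213.0, 62.1]
tcp_rot: [0.0, 0.676, 0.737, -0.001]
force: [0.1, 0.6, 0.3]
opening: -0.3
```

```bash
python3 -c "
from tilt import *
st()"
```

```text
t 32.62 gauge -40.64 31.41 z 62.06 Fg 0.61 -0.2 0.29 M [-0.02 -0.06  0.01] op -0.3
```

Approaching contact, so I go on in small steps.

Request:
play_rows:
  rows:
    - [0, [0, 0.0005, 0], [0, 0, 0]]
    - [0, [-0.0001, 0.001, 0], [0, 0, 0]]
    - [0, [-0.0001, 0.001, 0], [0, 0, 0]]
    - [0, [-0.0001, 0.001, 0], [0, 0, 0]]

```text
time: 32.95
eef_pos: [557.1, -212.2, 62.1]
tcp_rot: [0.0, 0.676, 0.737, -0.001]
force: [-0.3, -0.5, 0.3]
opening: 0.1
```

```bash
python3 -c "
from tilt import *
st()"
```

```text
t 32.95 gauge -39.77 31.36 z 62.06 Fg -0.43 0.3 0.34 M [ 0.05  0.   -0.01] op 0.1
```

Request:
play_rows:
  rows:
    - [0, [0, 0.0005, 0], [0, 0, 0]]
    - [0, [-0.0001, 0.001, 0], [0, 0, 0]]
    - [0, [-0.0001, 0.001, 0], [0, 0, 0]]
    - [0, [-0.0001, 0.001, 0], [0, 0, 0]]

```text
time: 33.28
eef_pos: [557.1, -211.6, 62.1]
tcp_rot: [0.001, 0.676, 0.737, -0.001]
force: [0.4, -0.5, -1.1]
opening: -0.0
```

```bash
python3 -c "
from tilt import *
st()"
```

```text
t 33.28 gauge -39.15 31.32 z 62.15 Fg -0.54 -0.35 -1.15 M [-0.24 -0.06 -0.02] op -0.0
```

Request:
play_rows:
  rows:
    - [0, [0, 0.0004, 0], [0, 0, 0]]
    - [0, [-0.0001, 0.0007, 0], [0, 0, 0]]
    - [0, [-0.0001, 0.0007, 0], [0, 0, 0]]
    - [0, [-0.0001, 0.0007, 0], [0, 0, 0]]

```text
time: 33.62
eef_pos: [557.0, -211.3, 62.1]
tcp_rot: [0.001, 0.676, 0.736, -0.001]
force: [0.2, -3.4, -2.3]
opening: -0.1
```

```bash
python3 -c "
from tilt import *
st()"
```

```text
t 33.62 gauge -38.84 31.35 z 62.14 Fg -3.4 0.14 -2.34 M [-0.76 -0.11 -0.03] op -0.1
```

Request:
play_rows:
  rows:
    - [0, [0, 0.0004, 0], [0, 0, 0]]
    - [0, [-0.0001, 0.0007, 0], [0, 0, 0]]
    - [0, [-0.0001, 0.0007, 0], [0, 0, 0]]
    - [0, [-0.0001, 0.0007, 0], [0, 0, 0]]

```text
time: 33.95
eef_pos: [557.0, -211.1, 62.2]
tcp_rot: [0.001, 0.677, 0.736, -0.001]
force: [-0.0, -5.6, -1.6]
opening: 0.0
```

```bash
python3 -c "
from tilt import *
st(); im=manip.get_image('wrist'); cv2.imwrite('pics/w33.png',im[0:260,180:440].repeat(2,0).repeat(2,1)); st()"
```

```text
t 33.95 gauge -38.68 31.36 z 62.2 Fg -5.61 0.55 -1.6 M [-1.16 -0.13 -0.01] op 0.0
t 34.0 gauge -38.65 31.36 z 62.2 Fg -5.57 0.49 -1.66 M [-1.1  -0.13  0.04] op 0.1
```

View pics/w33.png

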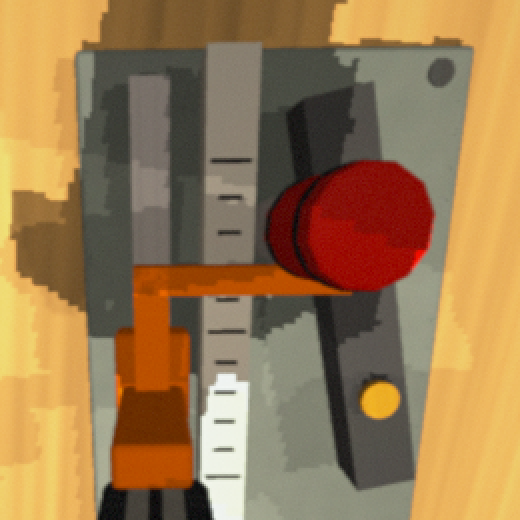

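Request:
play_rows:
  rows:
    - [0, [0.0002, -0.002, 0], [0, 0, 0]]
    - [0, [0.0005, -0.005, 0], [0, 0, 0]]
    - [0, [0.001, -0.012, 0], [0, 0, 0]]
    - [0, [0.002, -0.025, 0], [0, 0, 0]]
    - [0, [0.002, -0.025, 0.03], [0, 0, 0]]

```text
time: 34.42
eef_pos: [555.3, -236.6, 87.9]
tcp_rot: [-0.003, 0.677, 0.736, -0.003]
force: [0.6, -0.8, -0.7]
opening: 0.3
```

Request:
play_rows:
  rows:
    - [0, [0, 0, 0.035], [0, 0, 0]]
    - [0, [0, 0, 0.07], [0, 0, 0]]
    - [0, [0, 0, 0.09], [0, 0, 0]]
    - [0, [0, 0, 0.09], [0, 0, 0]]
    - [0, [0, 0, 0.09], [0, 0, 0]]

```text
time: 34.83
eef_pos: [559.4, -235.8, 183.5]
tcp_rot: [0.002, 0.677, 0.736, 0.0]
force: [-0.9, -0.2, -0.6]
opening: -0.1
```

Run:
```python
from tilt import *
im=manip.get_image("wrist"); C=wcam(); st(); cv2.imwrite("pics/w34.png",cv2.resize(im[0:260,150:430],None,fx=2.5,fy=2.3,interpolation=cv2.INTER_CUBIC))
import pickle; pickle.dump(C[:2],open("C34.pkl","wb"))
im=manip.get_image("scene"); cv2.imwrite("pics/s34f.png",im); cv2.imwrite("pics/s34.png",cv2.resize(im[160:240,140:230],None,fx=7,fy=7,interpolation=cv2.INTER_CUBIC))
```

```text
t 34.88 gauge -62.76 32.13 z 182.03 Fg 0.18 -0.31 -0.2 M [-0.01  0.   -0.07] op -0.5
```

View pics/w34.png

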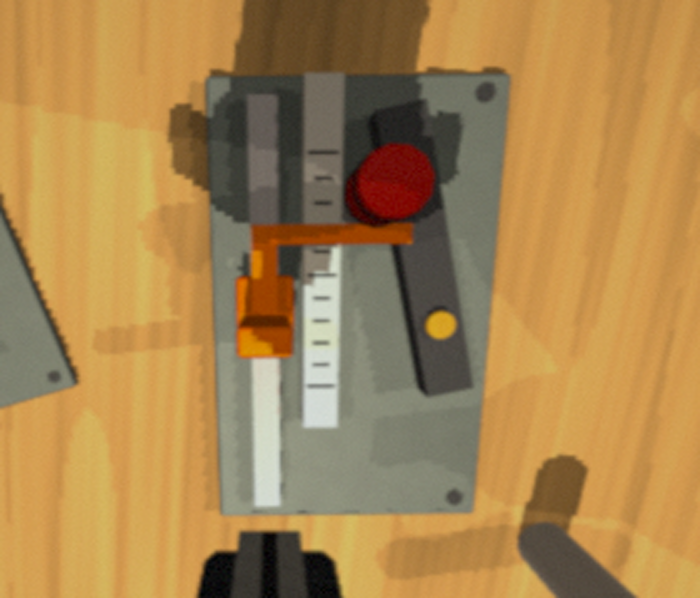

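View pics/s34.png

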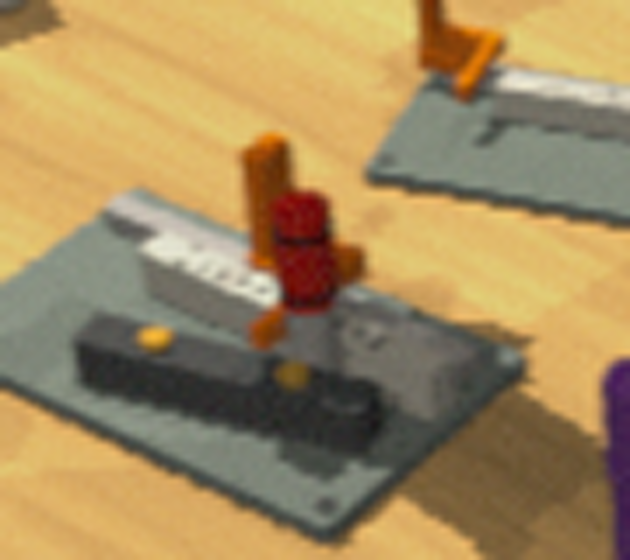

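View pics/s34f.png

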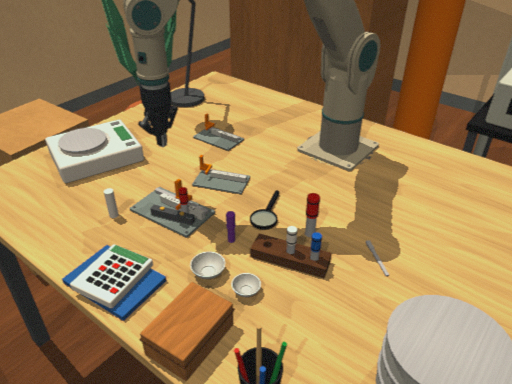

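Run:
```python
from tilt import *
im=manip.get_image("wrist"); C=wcam(); st()
im2=im; cv2.imwrite("pics/w35.png",cv2.resize(im[0:200,200:400],None,fx=4,fy=3,interpolation=cv2.INTER_CUBIC))
import pickle; pickle.dump(C[:2],open("C35.pkl","wb"))
```

```text
t 34.98 gauge -62.11 32.73 z 180.74 Fg 0.87 0.15 -0.94 M [-0.03  0.04 -0.  ] op 0.1
```

View pics/w35.png

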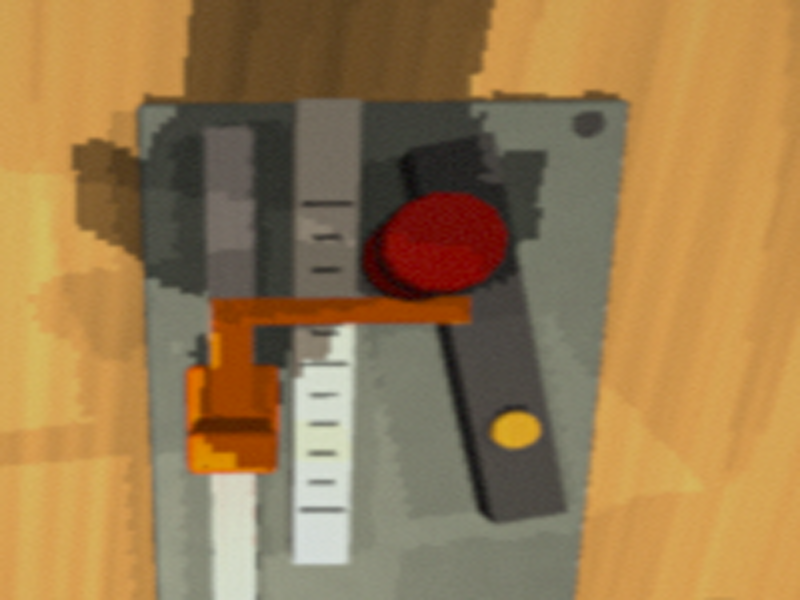

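Run:
```python
from st import *
import pickle
C=(*pickle.load(open("C35.pkl","rb")),None); p=[583.97,-168.6,1.664]
px=lambda a:np.array(a)/[4,3]+[200,0]
def gl(a,z):
    w=wray(C,px(a),z)[:2]-p[:2]; c,s=np.cos(p[2]),np.sin(p[2]); return np.array([c*w[0]+s*w[1],-s*w[0]+c*w[1]]).round(1)
print("ticks",gl((327,203),32),gl((323,363),32),gl((322,508),32),"top",gl((445,242),100),"z56",gl((415,258),56),"face",gl((380,299),46),"edge y",gl((361,120),32),gl((351,560),32))
```

```text
ticks [50.   7.5] [0.2 7.7] [-49.8   7.1] top [31.3 -9.4] z56 [ 31.3 -10.7] face [20.1 -4.4] edge y [73.9 -0.1] [-69.  -1.]
```

```bash
python3 -c "
from st import *
st(); print(manip.finish_job())"
```

```text
t 34.98 gauge -62.11 32.73 z 180.74 Fg 0.87 0.15 -0.94 M [-0.03  0.04 -0.  ] op 0.1
the job is handed in; nothing more can be done
None
```

The red pin is wedged in the large gauge, upright and on the slot floor, with the orange cursor's finger against it. The job was handed in at 35 s of the 61 s allowed.

**What happened:** I took the small red pin from the rack, lowered it to the slot floor in the wide end and slid it in until it wedged, at about 10 N. After the cursor had first been brought up, the pictures showed the pin leaning forward about 4°. I re-gripped it, set it upright and wedged it again at about 10 N. Then I released it and slid the cursor up a second time.

**Last checks:**
- **Pin:** The axis is at gauge x of about 31 mm. The wrist picture shows the same x at the top and middle of the handle. The scene picture hints at a forward lean of 1–2°, about as fine as it can resolve.
- **Foot on the floor:** I judged this from the vertical force and height while pressing down. It was not seen directly.
- **Cursor:** The push on the tab rose steeply to 5.6 N, against about 1.5 N of sliding friction. That puts about 4 N on the pin, firmer than the light touch I aimed for.
- **Contact:** The picture puts the finger's face at about 20 to 21 mm. A pin at 31 mm would need it at 21 mm. I rely on the force for contact, because I did not see the gap from the side after backing off.
- **Other things:** The other pins and desk items look unmoved in the last scene picture. The arm was clear of everything at hand-in.

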